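Build the test-sieve stack for the mill

TASK

Build up the test-sieve stack on the little shaker, to check the mill's grind: one at a time, first put the blue (fine) sieve on the shaker's pan, then the yellow (medium) one on it, then the red (coarse) one, and last the lid with the black knob. Each must sit upright with its foot fully home in the rim below; leave the scoop, the clear cup and the star knob where they are.

Things in the scene. Friction and masses are not known exactly. Their poses are not given: they have to be found in the camera images.
- shaker: sieve shaker, fixed to the table: low round grey foot 98 mm across, 22 mm high, with a small green button near its edge, and on it an open round dark steel pan 60 mm across, rim 52 mm above the table, 53 mm bore, 15 mm deep. Origin: centre of the underside, z up. A sieve seated in the pan has its origin 44 mm above this one, on the same axis.
- fine_sieve: fine sieve, loose: round shell, 60 mm outside, steel below, its upper 16 mm and rim blue; 53 mm bore above a wire mesh (2.8 mm pitch) 14 mm below the rim. Stands on a tapered foot 8 mm high, 50 mm across at its top, 43 at the bottom. Origin: centre of the foot's underside, z up; shell 8 to 38 mm above it, grip it anywhere round. 0.12 kg. Seated on a sieve, its origin is 30 mm above that one's.
- medium_sieve: medium sieve, loose: round shell, 60 mm outside, steel below, its upper 16 mm and rim yellow; 53 mm bore above a wire mesh (5.5 mm pitch) 14 mm below the rim. Stands on a tapered foot 8 mm high, 50 mm across at its top, 43 at the bottom. Origin: centre of the foot's underside, z up; shell 8 to 38 mm above it, grip it anywhere round. 0.12 kg. Seated on a sieve, its origin is 30 mm above that one's.
- coarse_sieve: coarse sieve, loose: round shell, 60 mm outside, steel below, its upper 16 mm and rim red; 53 mm bore above a wire mesh (10 mm pitch) 14 mm below the rim. Stands on a tapered foot 8 mm high, 50 mm across at its top, 43 at the bottom. Origin: centre of the foot's underside, z up; shell 8 to 38 mm above it, grip it anywhere round. 0.12 kg. Seated on a sieve, its origin is 30 mm above that one's.
- sieve_lid: lid, loose: dark steel disc 60 mm across standing on a tapered foot like the sieves' (8 mm high, 43 to 50 mm across), with a round black knob on top, 24 mm across, to grip. Origin: centre of the foot's underside, z up; disc 8 to 15 mm above it, knob 21 to 45 mm, on a 14 mm stem. 0.09 kg. Seated on a sieve, its origin is 30 mm above that one's.
- measuring_scoop: bystander: small steel measuring scoop lying flat, 41x115x16 mm, at the right, its length pointing away from the robot; origin: centre of its underside, its length along its y. Leave it alone.
- portion_cup: bystander: empty clear plastic cup, 62 mm across, 34 mm high, standing at the left; origin: centre of its underside. Leave it alone.
- spare_knob: bystander: black six-lobed star knob, 43 mm across, with a bright threaded stud pointing up, 38 mm high in all, at the right; origin: centre of its underside. Leave it alone.

How it is judged (in metres and radians):
On the way, in this order (a step that is already met when the one before it is completed fails the run):
1. blue sieve seated in the shaker's pan (horizontal distance between fine_sieve and shaker below 0.006 m and z of fine_sieve in the frame of shaker between 0.041 and 0.047 m and angle between fine_sieve's own z axis and vertical below 0.08 rad and contact force between the fingers and fine_sieve below 0.1 N), for 0.2 s.
2. yellow sieve seated in the blue one (horizontal distance between medium_sieve and fine_sieve below 0.006 m and z of medium_sieve in the frame of fine_sieve between 0.027 and 0.033 m and angle between medium_sieve's own z axis and vertical below 0.08 rad and contact force between the fingers and medium_sieve below 0.1 N), for 0.2 s.
3. red sieve seated in the yellow one (horizontal distance between coarse_sieve and medium_sieve below 0.006 m and z of coarse_sieve in the frame of medium_sieve between 0.027 and 0.033 m and angle between coarse_sieve's own z axis and vertical below 0.08 rad and contact force between the fingers and coarse_sieve below 0.1 N), for 0.2 s.
4. lid seated in the red sieve (horizontal distance between sieve_lid and coarse_sieve below 0.006 m and z of sieve_lid in the frame of coarse_sieve between 0.027 and 0.033 m and angle between sieve_lid's own z axis and vertical below 0.08 rad and contact force between the fingers and sieve_lid below 0.1 N), for 0.2 s.
At the end, for the whole second after the job is handed in: Blue sieve on the shaker's pan, yellow on blue, red on yellow, lid on red: each within 6 mm of the axis of the one below, within 3 mm of its fully seated height, upright to 0.08 rad, released and at rest (horizontal distance between fine_sieve and shaker below 0.006 m and z of fine_sieve in the frame of shaker between 0.041 and 0.047 m and angle between each of fine_sieve, medium_sieve, coarse_sieve, sieve_lid's own z axis and vertical below 0.08 rad and linear speed of each of fine_sieve, medium_sieve, coarse_sieve, sieve_lid below 0.02 m/s and angular speed of each of fine_sieve, medium_sieve, coarse_sieve, sieve_lid below 0.2 rad/s and horizontal distance between medium_sieve and fine_sieve below 0.006 m and z of medium_sieve in the frame of fine_sieve between 0.027 and 0.033 m and horizontal distance between coarse_sieve and medium_sieve below 0.006 m and z of coarse_sieve in the frame of medium_sieve between 0.027 and 0.033 m and horizontal distance between sieve_lid and coarse_sieve below 0.006 m and z of sieve_lid in the frame of coarse_sieve between 0.027 and 0.033 m); the robot touches nothing.
It fails at once if the measuring scoop is moved by more than 20 mm (distance of measuring_scoop from where it was at the start of the episode above 0.02 m).
It fails at once if the portion cup is moved by more than 20 mm (distance of portion_cup from where it was at the start of the episode above 0.02 m).
It fails at once if the spare knob is moved by more than 20 mm (distance of spare_knob from where it was at the start of the episode above 0.02 m).
It also fails if it takes over 106 s, if anything falls off the work surface, if the arm or the gripper's body presses on something with over 40 N, if the wrist force passes 120 N, or if a joint passes its speed limit or range.

ROBOT

A 6-joint arm with a two-finger parallel gripper is mounted at the origin on a cart in front of the work surface, level with it; the furniture and walls round the work are solid. World frame = base frame: x ahead of the robot, y to its left, z up, the work surface at z = 0. Lengths are in mm, angles in rad, forces in N, time in s.
With the tool pointing down it reaches from about 275 to 750 mm from the base axis. Payload 10.2 kg.
Tool frame: the origin (TCP) lies midway between the tips of the shut fingers; the grasp point (between the pads) lies 19 mm behind it; z points along the fingers, y is the direction in which the jaws open and shut (so a half turn about z gives the same grasp; the last joint's range is limited). The gripper opens to 85 mm and grips with 20 to 120 N. Pads are 22 mm wide; open, the fingers measure 114 mm over their backs; the gripper's body (76 mm by 85 mm) begins 54 mm behind the grasp point. The pads swing forward as they close: fully open they stand 13 mm farther back than shut.
Start: joints at [1.113, 0.313, 1.498, -0, 1.331, -0.223], TCP at [122.153, 510.597, 201.294] pointing down, gripper open.
Joint ranges: [-2.94, 2.94], [-0.97, 2.17], [0.19, 2.56], [-1.23, 4.37], [0.02, 3.11], [-2.88, 2.88]. Speed limits (rad/s): [2.39, 2.39, 3.01, 3.14, 3.14, 3.14].

INTERFACE

Orientations are given as a unit quaternion [w, x, y, z].
In Python, from rig import sense, optics, ctrl gives the robot as it stands.
- The arm moves only by the tool play_rows, never from a script. Its argument "plan" is a list of rows, each a list of 7 numbers: the shift along the world's x, y, z in mm, then the turn, a rotation vector about the world's x, y, z in rad, then the opening, from -1 (shut) to 1 (fully open), so that 0 is half open. A call has 1 to 5 rows; each row shifts and turns the pose as measured when the row begins; what a row does not reach is not made up. A row lasts 1/12 s, in which the tool goes at most 41.7 mm and 7.16 degrees, less where a joint would pass 70% of its speed; a pose out of reach is approached as far as the arm can. A call is refused whole if a number of a shift passes 41.7 or a number of a turn 0.125, either way. A call with a gripper value outside its range is refused whole. The fingers move at their own pace and stop on an object; "grip_force" is the grip in N (left out, the last holds). Time passes only in rows, so rows that do not move let the fingers close. It gives the time, the measured TCP pose, the force and the opening at its end, in the units of the state.
- sense(): the state, without advancing time (a new reading comes with each control period).
- optics.capture(name): name is "side" or "top"; returns a dict with "img" (480x640x3 uint8, blue, green, red), "fx", "fy", "cx", "cy" (pixels), "dist" ([k1, k2, p1, p2, k3] as OpenCV has them; the pictures are not rectified), "world_to_cam" (4x4, takes a point from world to camera coordinates). Camera axes: x right, y up, looking along -z (the intrinsics and any distortion apply to the point x, -y, -z); pixel columns grow to the right and rows downward; lengths in mm; the calibration is good to about 2 mm. A picture is of the moment at which its call begins. There is no depth.
- ctrl.finish_job(): hands the job in, once; it reports no verdict.
The state is a dict: "time_s": time; "joints": joint angles; "dq": joint speeds; "tau": joint torques, N m; "eef_pos": TCP position; "ee_rot": TCP orientation; "force": force on the tool from outside, world axes, zero at the start; "wrist_torque": the same for the moment, N m; "grip_width": opening from 0.0 (shut) to 1.0 (fully open).
Only numpy, scipy, OpenCV 4.12 (cv2) and the standard library are available. Lean on these libraries where they do the work, as an engineer would, in place of code of your own. Each camera call takes 0.05 s, during which the arm holds its last target. There are 200 camera calls.

## Working session

There is one attempt and no reset: what is moved stays moved. The work goes in short steps, Python scripts to look and compute and a tool call to move; the robot and the scene stay as the last step left them, time stands still between calls to the robot, and variables do not carry over. Pictures are saved under pics/ and viewed, about 12 in all and at most 16, crops included, and the job is handed in when it is done.

Besides the shell and the picture viewer there is one more tool, called after "Request:" as name(argument=value, ...), one argument or row to a line, values as JSON. play_rows: Moves the arm, as the interface text tells. Its arguments: {"type":"object","properties":{"plan":{"type":"array"},"grip_force":{"type":"number"}},"required":["plan"]}

```bash
ls; mkdir -p pics; python3 - <<'E'
from rig import sense, optics, ctrl
import cv2
s=sense();print(s)
for n in("side","top"):
    c=optics.capture(n);cv2.imwrite(f"pics/{n}0.png",c["img"])
    print(n,c["fx"],c["fy"],c["cx"],c["cy"],c["dist"],c["world_to_cam"])
E
```

```text
pics
{'time_s': 0.0, 'joints': array([ 1.11260911e+00,  3.13464327e-01,  1.49845321e+00,  1.71636330e-06,
        1.33102887e+00, -2.23366338e-01]), 'dq': array([-1.83960155e-04,  6.78968955e-04,  6.79366203e-04,  2.17783760e-05,
       -1.14043969e-03,  6.34674405e-04]), 'tau': array([ 1.05928015e-03, -4.12264431e+01, -2.59746766e+01, -4.32758247e-05,
        4.14809081e-03, -9.70324834e-06]), 'eef_pos': array([122.00496203, 510.30879697, 200.72171378]), 'ee_rot': array([-2.27011164e-04,  1.17141048e-01,  9.93115057e-01, -6.37675525e-04]), 'force': array([0.56661492, 0.24673876, 0.98259538]), 'wrist_torque': array([-0.0284883 , -0.02153212, -0.01784801]), 'grip_width': 1.000495068479502}
side 464.1610071089704 464.1610071089704 318.43649095089665 241.641342341199 [-0.0944793  0.         0.         0.         0.       ] [[ 8.41826875e-01  5.39721657e-01 -5.29578739e-03 -4.30899682e+02]
 [-4.74484141e-01  7.44678739e-01  4.69380843e-01  2.50468531e+02]
 [ 2.57278667e-01 -3.92624642e-01  8.82979942e-01 -1.42706805e+03]
 [ 0.00000000e+00  0.00000000e+00  0.00000000e+00  1.00000000e+00]]
top 489.11332565643943 489.11332565643943 318.7804310345528 242.25056523474456 [-0.09938709  0.          0.          0.          0.        ] [[-2.15126256e-02 -9.99683782e-01  1.30208605e-02 -2.00333551e+01]
 [ 9.89580319e-01 -1.94370102e-02  1.42663922e-01 -5.44380432e+02]
 [-1.42365722e-01  1.59542629e-02  9.89685537e-01 -1.12703314e+03]
 [ 0.00000000e+00  0.00000000e+00  0.00000000e+00  1.00000000e+00]]
```

View pics/top0.png

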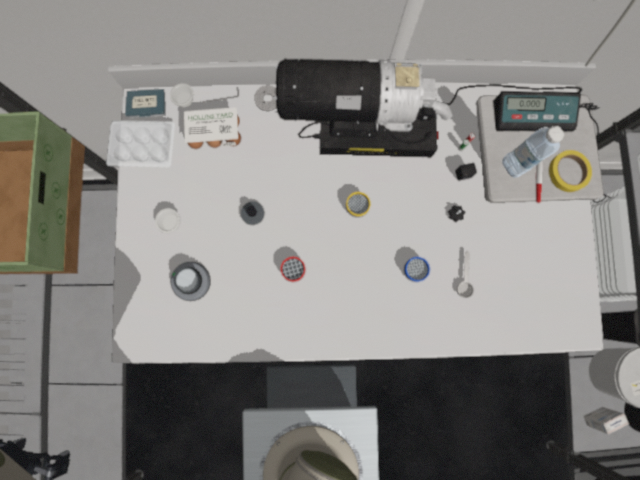

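View pics/side0.png

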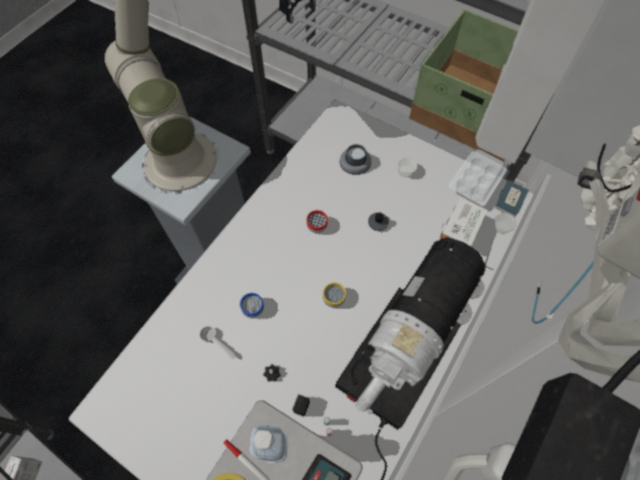

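```bash
cat > h.py <<'E'
import numpy as np, cv2
from rig import sense, optics, ctrl
def ray(c,uv):
    K=np.array([[c["fx"],0,c["cx"]],[0,c["fy"],c["cy"]],[0,0,1]])
    x,y=cv2.undistortPoints(np.array([[uv]],float),K,np.array(c["dist"]))[0,0]
    T=np.array(c["world_to_cam"]);R=T[:3,:3]
    return -R.T@T[:3,3], R.T@np.array([x,-y,-1])
def onz(c,uv,z):
    o,d=ray(c,uv); return o+d*(z-o[2])/d[2]
def proj(c,p):
    T=np.array(c["world_to_cam"]);q=T[:3,:3]@np.array(p,float)+T[:3,3]
    x,y=q[0]/-q[2],-q[1]/-q[2];r=x*x+y*y;f=1+c["dist"][0]*r
    return np.array([c["fx"]*x*f+c["cx"],c["fy"]*y*f+c["cy"]])
def cmask(img,name):
    H,S,V=cv2.split(cv2.cvtColor(img,cv2.COLOR_BGR2HSV))
    g=(S>110)&(V>50)
    m={'blue':(H>100)&(H<130),'yellow':(H>18)&(H<35),'red':(H<8)|(H>172)}[name]&g
    return m.astype(np.uint8)*255
E
python3 - <<'E'
from h import *
C={n:optics.capture(n) for n in("top","side")}
roi={'top':{'blue':(416,268),'yellow':(358,203),'red':(292,268)},'side':{'blue':(252,304),'yellow':(335,294),'red':(317,221)}}
for k in('blue','yellow','red'):
  for n,c in C.items():
    u,v=roi[n][k];w=26
    m=cmask(c["img"],k)[v-w:v+w,u-w:u+w]
    p=cv2.findNonZero(m); hull=cv2.convexHull(p)
    e=cv2.fitEllipse(hull); x,y,ww,hh=cv2.boundingRect(p)
    cen=np.array(e[0])+[u-w,v-w]; bc=np.array([x+ww/2-.5+u-w,y+hh/2-.5+v-w])
    print(k,n,cen.round(1),np.round(e[1],1),bc,onz(c,cen,38).round(1),onz(c,cen,32).round(1))
t=[]
for n,(u,v) in {'top':(188,279),'side':(356,157)}.items():
    w=32;t.append(cv2.resize(C[n]["img"][v-w:v+w,u-w:u+w],(384,384),interpolation=cv2.INTER_CUBIC))
for n,(u,v) in {'top':(250,211),'side':(378,220)}.items():
    w=32;t.append(cv2.resize(C[n]["img"][v-w:v+w,u-w:u+w],(384,384),interpolation=cv2.INTER_CUBIC))
im=np.vstack([np.hstack(t[:2]),np.hstack(t[2:])]);cv2.imwrite("pics/crops.png",cv2.resize(im,(600,600)))
E
```

```text
blue top [416.4 268.6] [23.1 24.1] [416.5 268.5] [ 475.9 -262.6   38. ] [ 476.4 -263.9   32. ]
blue side [251.5 304.2] [21.7 22.6] [251.5 304. ] [ 481.7 -265.    38. ] [ 479.7 -263.7   32. ]
yellow top [357.5 203.6] [23.2 24. ] [357.5 203.5] [ 636.7 -127.    38. ] [ 638.  -127.6   32. ]
yellow side [334.  293.9] [22.2 22.7] [334.5 294. ] [ 642.1 -129.4   38. ] [ 641.  -127.3   32. ]
red top [292.4 268.5] [23.2 24.4] [292.5 268.5] [482.4  32.5  38. ] [482.9  32.7  32. ]
red side [316.8 220. ] [19.7 20.5] [317.  220.5] [487.4  30.3  38. ] [485.5  33.3  32. ]
```

View pics/crops.png

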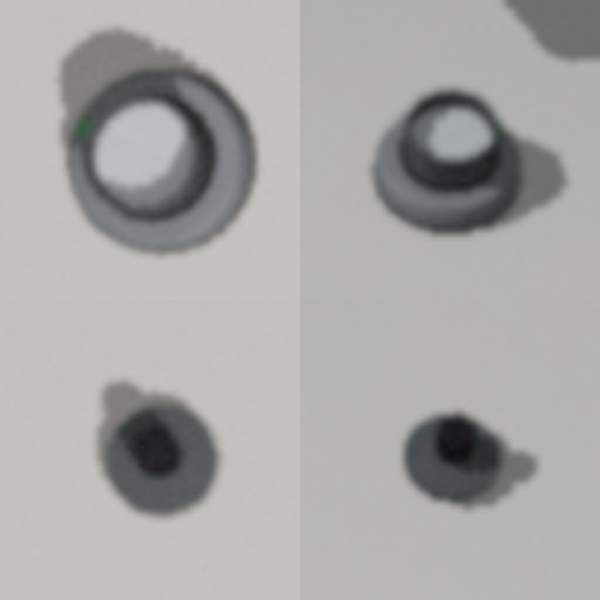

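```bash
python3 - <<'E'
from h import *
C={n:optics.capture(n) for n in("top","side")}
for l,n,uv,z in [("foot","top",(190.6,281.1),18),("pan","top",(188.0,280.1),52),("pan","side",(356.4,153.8),52),("lid","top",(252.3,213.1),14),("lid","side",(378.4,221.7),14),("knob","top",(251.5,210.4),45),("knob","side",(379.2,217.9),45)]:
    print(l,n,onz(C[n],uv,z).round(1))
# automatic dark masks
def comp(c,uv,w,lo,hi):
    u,v=uv;g=cv2.cvtColor(c["img"],cv2.COLOR_BGR2GRAY)[v-w:v+w,u-w:u+w]
    m=cv2.inRange(g,lo,hi);k,lab,st,ce=cv2.connectedComponentsWithStats(m)
    i=1+np.argmax(st[1:,4]);x,y,a,b,_=st[i];return np.array([x+a/2-.5+u-w,y+b/2-.5+v-w]),a,b
for n,uv in(("top",(250,211)),("side",(378,220))): print("lid",n,comp(C[n],uv,24,0,105), "knob",comp(C[n],uv,24,0,45))
E
```

```text
foot top [458.4 279.4  18. ]
pan top [458.5 277.1  52. ]
pan side [467.4 278.3  52. ]
lid top [623.1 130.2  14. ]
lid side [628.6 130.8  14. ]
knob top [623.3 128.4  45. ]
knob side [630.6 124.8  45. ]
lid top (array([252., 212.]), np.int32(23), np.int32(23)) knob (array([250.5, 210.5]), np.int32(10), np.int32(10))
lid side (array([379. , 221.5]), np.int32(21), np.int32(18)) knob (array([380.5, 218.5]), np.int32(12), np.int32(10))
```

Request:
play_rows(
  plan=[
    [41, -41, 0, 0, 0, 0, 1],
    [41, -41, 0, 0, 0, 0, 1],
    [41, -41, 0, 0, 0, 0, 1],
    [41, -41, 0, 0, 0, 0, 1],
    [41, -41, 0, 0, 0, 0, 1],
  ],
  grip_force=50,
)

```text
time_s: 0.72
eef_pos: [269.3, 360.7, 200.6]
ee_rot: [-0.001, 0.111, 0.994, 0.0]
force: [1.2, 0.5, -0.9]
grip_width: 1.002
```

Request:
play_rows(
  plan=[
    [13, -39, 0, 0, 0, 0, 1],
    [13, -39, 0, 0, 0, 0, 1],
    [13, -39, 0, 0, 0, 0, 1],
    [13, -39, 0, 0, 0, 0, 1],
    [13, -39, 0, 0, 0, 0, 1],
  ],
)

```text
time_s: 1.13
eef_pos: [335.7, 163.3, 200.6]
ee_rot: [0.001, 0.11, 0.994, 0.001]
force: [1.6, 0.2, -0.2]
grip_width: 1.003
```

Request:
play_rows(
  plan=[
    [13, -39, 0, 0, 0, 0, 1],
    [13, -39, 0, 0, 0, 0, 1],
    [13, -39, 0, 0, 0, 0, 1],
    [13, -39, 0, 0, 0, 0, 1],
    [13, -39, 0, 0, 0, 0, 1],
  ],
)

```text
time_s: 1.55
eef_pos: [399.0, -35.6, 201.8]
ee_rot: [0.003, 0.111, 0.994, 0.001]
force: [0.9, 1.1, 1.0]
grip_width: 1.002
```

Request:
play_rows(
  plan=[
    [13, -39, 0, 0, 0, 0, 1],
    [13, -39, 0, 0, 0, 0, 1],
    [13, -39, 0, 0, 0, 0, 1],
    [13, -39, 0, 0, 0, 0, 1],
    [13, -39, 0, 0, 0, 0, 1],
  ],
)

```text
time_s: 1.97
eef_pos: [462.1, -234.1, 202.1]
ee_rot: [0.003, 0.112, 0.994, 0.001]
force: [0.5, 0.2, 0.8]
grip_width: 0.997
```

Request:
play_rows(
  plan=[
    [16, -30, 0, 0, 0, 0, 1],
    [0, 0, -40, 0, 0, 0, 1],
    [0, 0, -40, 0, 0, 0, 1],
    [0, 0, -30, 0, 0, 0, 1],
    [0, 0, 0, 0, 0, 0, 1],
  ],
)

```text
time_s: 2.38
eef_pos: [480.7, -276.4, 89.5]
ee_rot: [0.007, 0.116, 0.993, -0.003]
force: [-0.1, 0.4, -0.7]
grip_width: 1.0
```

```bash
python3 - <<'E'
from h import *
print(sense()["eef_pos"])
t=[]
for n,(u,v) in {'top':(416,268),'side':(252,304)}.items():
    c=optics.capture(n);w=50;s=8
    q=cv2.resize(c["img"][v-w:v+w,u-w:u+w],(400,400),interpolation=cv2.INTER_CUBIC)
    p=sense()["eef_pos"]
    for z in (p[2],p[2]+13):
        x=(proj(c,[p[0],p[1],z])-[u-w,v-w]+.5)*4;cv2.circle(q,tuple(x.round().astype(int).tolist()),3,(0,255,0),1)
    t.append(q)
cv2.imwrite("pics/b1.png",np.hstack(t))
E
```

```text
[ 480.65233141 -276.37269362   89.47258202]
```

View pics/b1.png

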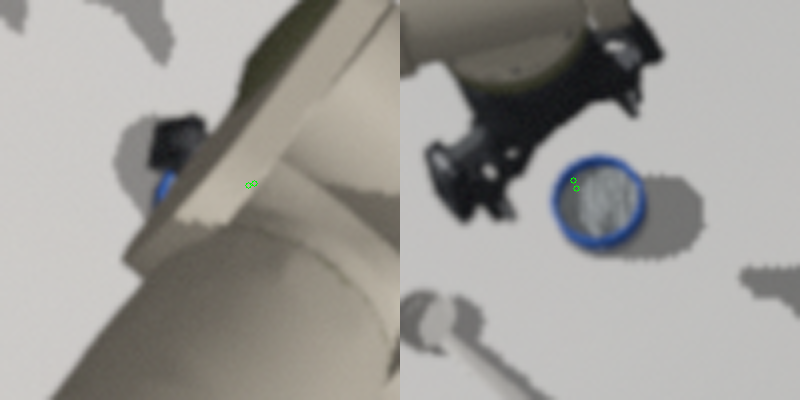

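Request:
play_rows(
  plan=[
    [-2, 12, 0, 0, 0, 0, 1],
    [0, 0, 0, 0, 0, 0, 1],
    [0, 0, 0, 0, 0, 0, 1],
  ],
)

```text
time_s: 2.73
eef_pos: [483.0, -265.9, 101.2]
ee_rot: [0.014, 0.116, 0.993, -0.008]
force: [1.0, 0.8, -0.9]
grip_width: 1.001
```

Request:
play_rows(
  plan=[
    [-4, 2, -20, 0, 0, 0, 1],
    [0, 0, 0, 0, 0, 0, 1],
  ],
)

```text
time_s: 2.9
eef_pos: [480.5, -264.1, 84.5]
ee_rot: [0.017, 0.115, 0.993, -0.01]
force: [-0.9, 0.8, -1.8]
grip_width: 1.001
```

Request:
play_rows(
  plan=[
    [0, 0, 0, 0, 0, 0, 1],
  ],
)

```text
time_s: 2.98
eef_pos: [481.2, -264.5, 86.2]
ee_rot: [0.018, 0.115, 0.993, -0.01]
force: [0.0, -0.3, 0.3]
grip_width: 0.997
```

Request:
play_rows(
  plan=[
    [0, 0, 0, 0, 0, 0, 1],
  ],
)

```text
time_s: 3.07
eef_pos: [481.5, -264.6, 87.2]
ee_rot: [0.019, 0.115, 0.993, -0.011]
force: [0.3, -0.4, -0.6]
grip_width: 1.002
```

```bash
cat >> h.py <<'E'
from scipy.spatial.transform import Rotation as Ro
def st(tgt=None,show=True):
    s=sense();q=s["ee_rot"];R=Ro.from_quat([q[1],q[2],q[3],q[0]]);a=R.as_matrix()[:,2]
    print("t",round(s["time_s"],2),"pos",s["eef_pos"].round(1),"turn",np.cross(a,[0,0,-1]).round(3),"jaw",R.as_matrix()[:2,1].round(2),"F",s["force"].round(1),"g",round(s["grip_width"],3),"dq",np.abs(s["dq"]).max().round(3), "" if tgt is None else (np.array(tgt)-s["eef_pos"]).round(1))
E
python3 -c "from h import *;st()"
```

```text
t 3.07 pos [ 481.5 -264.6   87.2] turn [0.025 0.035 0.   ] jaw [0.23 0.97] F [ 0.3 -0.4 -0.6] g 1.002 dq 0.03
```

Request:
play_rows(
  plan=[
    [-3, 0, -20, 0.026, 0.035, 0, 1],
    [0, 0, -1, 0, 0, 0, 1],
    [0, 0, -1, 0, 0, 0, 1],
  ],
)

```text
time_s: 3.32
eef_pos: [480.5, -266.1, 69.0]
ee_rot: [0.002, 0.115, 0.993, -0.001]
force: [-0.1, -0.0, 0.9]
grip_width: 1.003
```

```bash
python3 -c "from h import *;st()"
```

```text
t 3.32 pos [ 480.5 -266.1   69. ] turn [0.003 0.004 0.   ] jaw [0.23 0.97] F [-0.1 -0.   0.9] g 1.003 dq 0.043
```

Request:
play_rows(
  plan=[
    [-1, 1, -21, 0, 0, 0, 1],
    [-1, 1, -21, 0, 0, 0, 1],
    [0, 0, -16, 0, 0, 0, 1],
    [0, 0, -1, 0, 0, 0, 1],
  ],
)

```text
time_s: 3.65
eef_pos: [481.1, -265.9, 13.3]
ee_rot: [0.007, 0.115, 0.993, -0.005]
force: [-0.3, 1.2, -0.2]
grip_width: 1.0
```

```bash
python3 -c "from h import *;st()"
```

```text
t 3.65 pos [ 481.1 -265.9   13.3] turn [0.011 0.013 0.   ] jaw [0.23 0.97] F [-0.3  1.2 -0.2] g 1.0 dq 0.028
```

Request:
play_rows(
  plan=[
    [-2.5, 1.5, -6, 0.012, 0.014, 0, 1],
    [0, 0, -1, 0, 0, 0, 1],
    [0, 0, -1, 0, 0, 0, 1],
  ],
)

```text
time_s: 3.9
eef_pos: [479.7, -265.2, 7.9]
ee_rot: [0.001, 0.115, 0.993, -0.0]
force: [0.2, 0.1, -0.2]
grip_width: 0.999
```

```bash
python3 - <<'E'
from h import *
st()
t=[]
for n,(u,v) in {'top':(416,268),'side':(252,304)}.items():
    c=optics.capture(n);w=40
    t.append(cv2.resize(c["img"][v-w:v+w,u-w:u+w],(400,400),interpolation=cv2.INTER_CUBIC))
cv2.imwrite("pics/b2.png",np.hstack(t))
E
```

```text
t 3.9 pos [ 479.7 -265.2    7.9] turn [0.001 0.002 0.   ] jaw [0.23 0.97] F [ 0.2  0.1 -0.2] g 0.999 dq 0.017
```

View pics/b2.png

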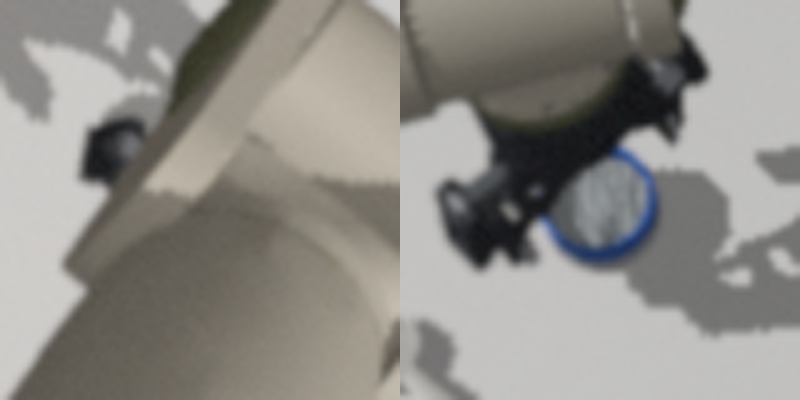

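Request:
play_rows(
  plan=[
    [-0.5, 0.5, -1, 0, 0, 0, -1],
    [0, 0, -1, 0, 0, 0, -1],
    [0, 0, -1, 0, 0, 0, -1],
    [0, 0, 0, 0, 0, 0, -1],
    [0, 0, 0, 0, 0, 0, -1],
  ],
  grip_force=40,
)

```text
time_s: 4.42
eef_pos: [480.2, -265.4, 6.8]
ee_rot: [0.003, 0.115, 0.993, -0.001]
force: [0.3, -0.6, -0.5]
grip_width: 0.302
```

```bash
python3 -c "from h import *;st()"
```

```text
t 4.42 pos [ 480.2 -265.4    6.8] turn [0.003 0.005 0.   ] jaw [0.23 0.97] F [ 0.3 -0.6 -0.5] g 0.302 dq 0.004
```

```bash
python3 - <<'E'
from h import *
st()
t=[]
for n,(u,v) in {'top':(416,268),'side':(252,304)}.items():
    c=optics.capture(n);w=40
    t.append(cv2.resize(c["img"][v-w:v+w,u-w:u+w],(400,400),interpolation=cv2.INTER_CUBIC))
cv2.imwrite("pics/b3.png",np.hstack(t))
E
```

```text
t 4.42 pos [ 480.2 -265.4    6.8] turn [0.003 0.005 0.   ] jaw [0.23 0.97] F [ 0.3 -0.6 -0.5] g 0.302 dq 0.004
```

View pics/b3.png

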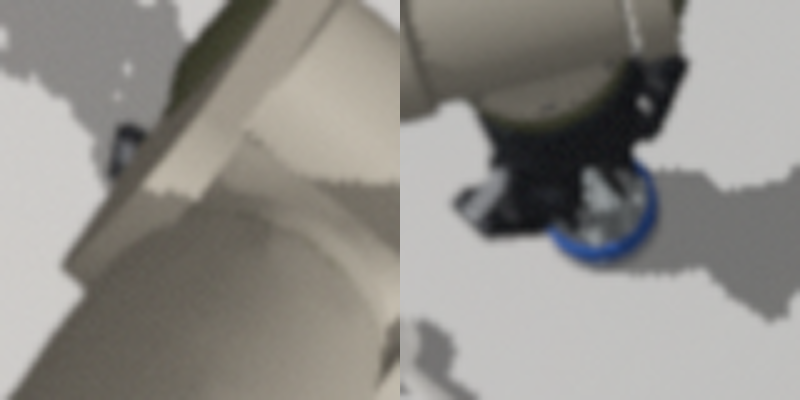

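Request:
play_rows(
  plan=[
    [0, 0, 10, 0, 0, 0, -1],
    [0, 0, 15, 0, 0, 0, -1],
    [0, 0, 15, 0, 0, 0, -1],
    [0, 0, 0, 0, 0, 0, -1],
  ],
)

```text
time_s: 4.85
eef_pos: [479.3, -264.6, 48.6]
ee_rot: [0.001, 0.115, 0.993, -0.0]
force: [0.1, -0.3, 0.3]
grip_width: -0.002
```

```bash
python3 - <<'E'
from h import *
st()
t=[]
for n,(u,v) in {'top':(416,268),'side':(252,304)}.items():
    c=optics.capture(n);w=40
    t.append(cv2.resize(c["img"][v-w:v+w,u-w:u+w],(400,400),interpolation=cv2.INTER_CUBIC))
cv2.imwrite("pics/b4.png",np.hstack(t))
E
```

```text
t 4.85 pos [ 479.3 -264.6   48.6] turn [0.001 0.002 0.   ] jaw [0.23 0.97] F [ 0.1 -0.3  0.3] g -0.002 dq 0.028
```

View pics/b4.png

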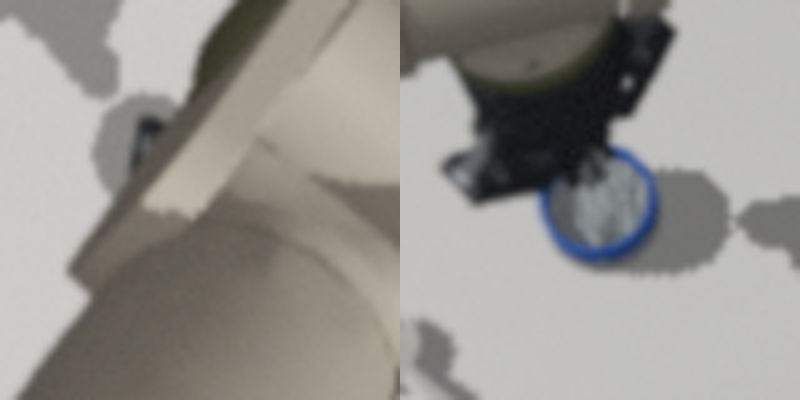

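```bash
python3 - <<'E'
from h import *
t=[]
p=sense()["eef_pos"]
for n,(u,v) in {'top':(416,268),'side':(252,304)}.items():
    c=optics.capture(n);w=40
    q=cv2.resize(c["img"][v-w:v+w,u-w:u+w],(400,400),interpolation=cv2.INTER_CUBIC)
    for dz,col in((0,(0,255,0)),(50,(0,255,255)),(100,(0,0,255)),(150,(255,0,255))):
        x=proj(c,p+[0,0,dz]); print(n,dz,x.round(1)); x=(x-[u-w,v-w]+.5)*5;cv2.circle(q,tuple(x.round().astype(int).tolist()),4,col,1)
    t.append(q)
cv2.imwrite("pics/b5.png",np.hstack(t))
E
```

```text
top 0 [417.6 267.3]
top 50 [422.3 265.3]
top 100 [427.4 263. ]
top 150 [433.  260.6]
side 0 [250.3 302. ]
side 50 [247.5 294.7]
side 100 [244.4 286.7]
side 150 [241.1 278.1]
```

View pics/b5.png

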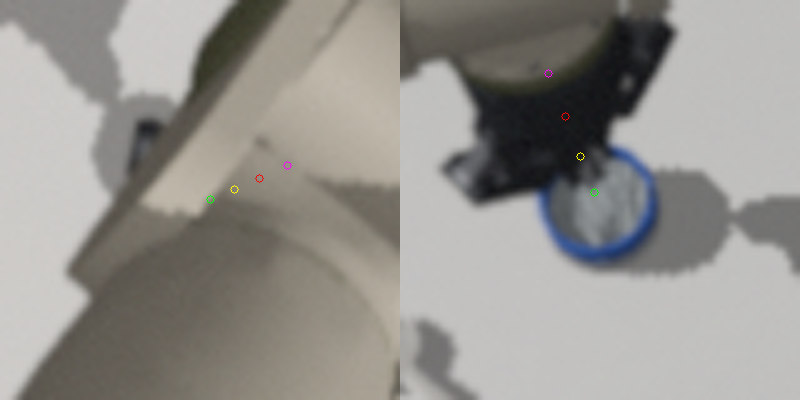

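```bash
python3 - <<'E'
from h import *
c=optics.capture("side")
for z in (8,21,40,60):
  for sg in (-1,1):
    for r in (42.5,57):
      x=proj(c,[479.7+sg*r*.23,-265.2+sg*r*.97,z]);print(z,sg,r,((x-[212,264]+.5)*5+[400,0]).round())
E
```

```text
8 -1 42.5 [542. 276.]
8 -1 57 [520. 295.]
8 1 42.5 [666. 169.]
8 1 57 [687. 151.]
21 -1 42.5 [538. 268.]
21 -1 57 [516. 287.]
21 1 42.5 [664. 159.]
21 1 57 [685. 141.]
40 -1 42.5 [532. 256.]
40 -1 57 [509. 275.]
40 1 42.5 [660. 146.]
40 1 57 [681. 127.]
60 -1 42.5 [525. 242.]
60 -1 57 [502. 262.]
60 1 42.5 [655. 131.]
60 1 57 [677. 112.]
```

Request:
play_rows(
  plan=[
    [-35, 0, 0, 0, 0, 0, -1],
    [-35, 0, 0, 0, 0, 0, -1],
    [0, 0, -15, 0, 0, 0, -1],
    [0, 0, -15, 0, 0, 0, -1],
    [0, 0, 0, 0, 0, 0, -1],
  ],
)

```text
time_s: 5.52
eef_pos: [403.9, -262.0, 11.4]
ee_rot: [-0.002, 0.114, 0.993, 0.002]
force: [-0.1, 0.2, -0.5]
grip_width: 0.003
```

```bash
python3 - <<'E'
from h import *
st()
c=optics.capture("side")
q=cv2.resize(c["img"][254:334,202:282],(480,480),interpolation=cv2.INTER_CUBIC)
p=sense()["eef_pos"]
for z,col in((0,(0,0,255)),(p[2],(0,255,0)),(40,(0,255,255))):
    x=(proj(c,[p[0],p[1],z])-[202,254]+.5)*6;cv2.circle(q,tuple(x.round().astype(int).tolist()),4,col,1)
cv2.imwrite("pics/b6.png",q)
E
```

```text
t 5.52 pos [ 403.9 -262.    11.4] turn [-0.005 -0.004 -0.   ] jaw [0.23 0.97] F [-0.1  0.2 -0.5] g 0.003 dq 0.033
```

View pics/b6.png

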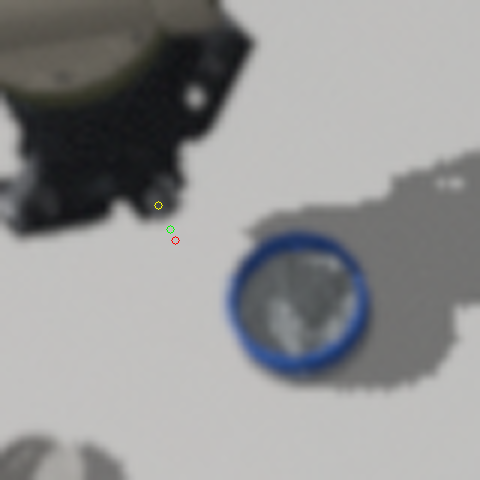

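Request:
play_rows(
  plan=[
    [0, 0, -6, 0, 0, 0, -1],
    [0, 0, -4, 0, 0, 0, -1],
    [0, 0, -1, 0, 0, 0, -1],
  ],
)

```text
time_s: 5.82
eef_pos: [405.7, -263.0, 1.6]
ee_rot: [-0.001, 0.114, 0.993, 0.001]
force: [0.7, -0.2, -0.5]
grip_width: 0.002
```

Request:
play_rows(
  plan=[
    [0, 0, -4, 0, 0, 0, -1],
    [0, 0, -1, 0, 0, 0, -1],
  ],
)

```text
time_s: 5.98
eef_pos: [406.3, -263.1, -3.5]
ee_rot: [-0.001, 0.113, 0.994, 0.001]
force: [0.2, 0.6, 0.2]
grip_width: 0.004
```

Request:
play_rows(
  plan=[
    [0, 0, -4, 0, 0, 0, -1],
    [0, 0, -1, 0, 0, 0, -1],
  ],
)

```text
time_s: 6.15
eef_pos: [406.6, -263.2, -8.8]
ee_rot: [-0.001, 0.113, 0.994, 0.001]
force: [-0.4, -1.1, 1.0]
grip_width: 0.002
```

Request:
play_rows(
  plan=[
    [0, 0, -3, 0, 0, 0, -1],
    [0, 0, -1, 0, 0, 0, -1],
  ],
)

```text
time_s: 6.32
eef_pos: [406.7, -263.2, -13.2]
ee_rot: [-0.001, 0.113, 0.994, 0.001]
force: [0.4, -0.3, -0.4]
grip_width: -0.001
```

Request:
play_rows(
  plan=[
    [0, 0, -3, 0, 0, 0, -1],
    [0, 0, -1, 0, 0, 0, -1],
  ],
)

```text
time_s: 6.48
eef_pos: [406.8, -263.2, -17.6]
ee_rot: [-0.001, 0.113, 0.994, 0.001]
force: [0.0, 1.0, -0.0]
grip_width: 0.002
```

Request:
play_rows(
  plan=[
    [0, 0, -3, 0, 0, 0, -1],
    [0, 0, -1, 0, 0, 0, -1],
  ],
)

```text
time_s: 6.65
eef_pos: [406.8, -263.3, -22.0]
ee_rot: [-0.001, 0.113, 0.994, 0.001]
force: [-0.1, 0.7, -0.1]
grip_width: -0.0
```

Request:
play_rows(
  plan=[
    [0, 0, -2, 0, 0, 0, -1],
    [0, 0, 0, 0, 0, 0, -1],
  ],
)

```text
time_s: 6.82
eef_pos: [406.7, -263.2, -24.4]
ee_rot: [-0.001, 0.113, 0.994, 0.001]
force: [0.2, -0.3, -1.1]
grip_width: -0.004
```

Request:
play_rows(
  plan=[
    [0, 0, -2, 0, 0, 0, -1],
    [0, 0, 0, 0, 0, 0, -1],
  ],
)

```text
time_s: 6.98
eef_pos: [406.7, -263.2, -26.6]
ee_rot: [-0.001, 0.113, 0.994, 0.001]
force: [0.6, -0.7, -0.1]
grip_width: -0.002
```

```bash
python3 - <<'E'
from h import *
st()
c=optics.capture("side")
q=cv2.resize(c["img"][254:334,202:282],(480,480),interpolation=cv2.INTER_CUBIC)
p=sense()["eef_pos"]
for z,col in((0,(0,0,255)),(20,(0,255,0)),(40,(0,255,255))):
    x=(proj(c,[p[0],p[1],z])-[202,254]+.5)*6;cv2.circle(q,tuple(x.round().astype(int).tolist()),4,col,1)
cv2.imwrite("pics/b7.png",q)
E
```

```text
t 6.98 pos [ 406.7 -263.2  -26.6] turn [-0.002 -0.001 -0.   ] jaw [0.23 0.97] F [ 0.6 -0.7 -0.1] g -0.002 dq 0.007
```

View pics/b7.png

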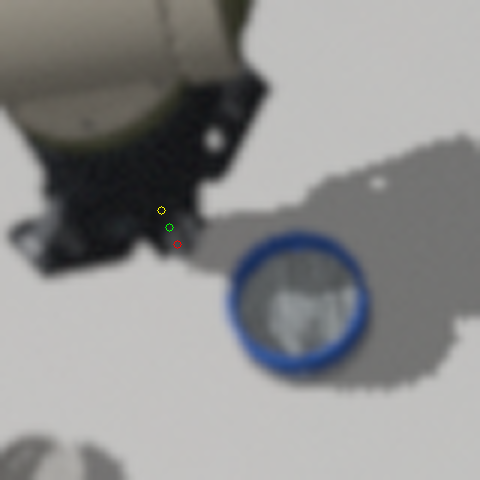

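Request:
play_rows(
  plan=[
    [0, 0, -1.5, 0, 0, 0, -1],
    [0, 0, 0, 0, 0, 0, -1],
  ],
)

```text
time_s: 7.2
eef_pos: [406.9, -263.4, -27.9]
ee_rot: [-0.0, 0.113, 0.994, 0.001]
force: [-0.6, 0.1, 1.0]
grip_width: 0.002
```

Request:
play_rows(
  plan=[
    [0, 0, -1.5, 0, 0, 0, -1],
    [0, 0, 0, 0, 0, 0, -1],
  ],
)

```text
time_s: 7.37
eef_pos: [406.9, -263.5, -29.5]
ee_rot: [-0.0, 0.113, 0.994, 0.001]
force: [0.3, 0.1, 0.6]
grip_width: -0.002
```

Request:
play_rows(
  plan=[
    [0, 0, -1.5, 0, 0, 0, -1],
    [0, 0, 0, 0, 0, 0, -1],
  ],
)

```text
time_s: 7.53
eef_pos: [407.3, -263.8, -29.6]
ee_rot: [-0.0, 0.113, 0.994, 0.0]
force: [-0.1, -0.8, 0.4]
grip_width: 0.001
```

Request:
play_rows(
  plan=[
    [0, 0, -1.5, 0, 0, 0, -1],
  ],
)

```text
time_s: 7.62
eef_pos: [407.5, -264.0, -30.1]
ee_rot: [0.0, 0.113, 0.994, 0.0]
force: [-8.2, 6.5, 34.7]
grip_width: -0.001
```

Request:
play_rows(
  plan=[
    [0, 0, -1.5, 0, 0, 0, -1],
  ],
)

```text
time_s: 7.7
eef_pos: [407.5, -264.0, -30.1]
ee_rot: [-0.0, 0.113, 0.994, 0.0]
force: [-9.8, 7.7, 34.0]
grip_width: -0.002
```

Request:
play_rows(
  plan=[
    [0, 0, 30, 0, 0, 0, -1],
    [0, 0, 30, 0, 0, 0, 1],
    [0, 0, 30, 0, 0, 0, 1],
    [24, 0, 0, 0, 0, 0, 1],
    [24, 0, 0, 0, 0, 0, 1],
  ],
)

```text
time_s: 8.12
eef_pos: [453.3, -263.2, 64.3]
ee_rot: [-0.001, 0.114, 0.993, 0.001]
force: [-0.4, 0.1, -1.1]
grip_width: 0.563
```

Request:
play_rows(
  plan=[
    [15, 0, 0, 0, 0, 0, 1],
    [5, 0, 0, 0, 0, 0, 1],
    [0, 0, 0, 0, 0, 0, 1],
    [0, 0, 0, 0, 0, 0, 1],
  ],
)

```text
time_s: 8.45
eef_pos: [476.9, -263.2, 64.8]
ee_rot: [0.0, 0.113, 0.994, 0.0]
force: [-0.1, 0.0, -0.3]
grip_width: 0.998
```

```bash
python3 -c "from h import *;st([478.5,-264.5,-24])"
```

```text
t 8.45 pos [ 476.9 -263.2   64.8] turn [-0.  0.  0.] jaw [0.23 0.97] F [-0.1  0.  -0.3] g 0.998 dq 0.005 [  1.6  -1.3 -88.8]
```

Steady. Descend and correct before closing.

Request:
play_rows(
  plan=[
    [1, -1, -28, 0, 0, 0, 1],
    [0, 0, -28, 0, 0, 0, 1],
    [0, 0, -20, 0, 0, 0, 1],
    [0, 0, -8, 0, 0, 0, 1],
    [0, 0, 0, 0, 0, 0, 1],
  ],
)

```text
time_s: 8.87
eef_pos: [474.1, -264.4, -21.9]
ee_rot: [-0.0, 0.114, 0.993, 0.0]
force: [0.1, 0.1, 0.1]
grip_width: 0.999
```

```bash
python3 -c "from h import *;st([478.5,-264.5,-24])"
```

```text
t 8.87 pos [ 474.1 -264.4  -21.9] turn [-0. -0. -0.] jaw [0.23 0.97] F [0.1 0.1 0.1] g 0.999 dq 0.014 [ 4.4 -0.1 -2.1]
```

Request:
play_rows(
  plan=[
    [4, 0, -2, 0, 0, 0, 1],
    [0, 0, 0, 0, 0, 0, 1],
    [0, 0, 0, 0, 0, 0, -1],
    [0, 0, 0, 0, 0, 0, -1],
    [0, 0, 0, 0, 0, 0, -1],
  ],
)

```text
time_s: 9.28
eef_pos: [479.1, -266.0, -20.2]
ee_rot: [0.002, 0.115, 0.993, -0.001]
force: [-0.1, -0.6, -1.5]
grip_width: 0.693
```

Request:
play_rows(
  plan=[
    [0, 0, 0, 0, 0, 0, -1],
    [0, 0, 0, 0, 0, 0, -1],
    [0, 0, 0, 0, 0, 0, -1],
  ],
)

```text
time_s: 9.53
eef_pos: [479.6, -266.3, -19.0]
ee_rot: [0.002, 0.114, 0.993, -0.002]
force: [-0.6, 0.6, -0.8]
grip_width: 0.693
```

```bash
python3 -c "from h import *;st([478.5,-264.5,-24])"
```

```text
t 9.53 pos [ 479.6 -266.3  -19. ] turn [0.004 0.004 0.   ] jaw [0.23 0.97] F [-0.6  0.6 -0.8] g 0.693 dq 0.005 [-1.1  1.8 -5. ]
```

Request:
play_rows(
  plan=[
    [0, 0, 15, 0, 0, 0, -1],
    [0, 0, 25, 0, 0, 0, -1],
    [0, 0, 30, 0, 0, 0, -1],
    [0, 15, 20, 0, 0, 0, -1],
    [-1, 30, 0, 0, 0, 0, -1],
  ],
)

```text
time_s: 9.95
eef_pos: [477.2, -223.0, 73.0]
ee_rot: [0.001, 0.117, 0.993, -0.001]
force: [1.2, 0.3, -1.1]
grip_width: 0.693
```

Request:
play_rows(
  plan=[
    [-1, 36, 0, 0, 0, 0, -1],
    [-1, 38, 0, 0, 0, 0, -1],
    [-1, 38, 0, 0, 0, 0, -1],
    [-1, 38, 0, 0, 0, 0, -1],
    [-1, 38, 0, 0, 0, 0, -1],
  ],
)

```text
time_s: 10.37
eef_pos: [471.4, -30.4, 75.1]
ee_rot: [0.004, 0.12, 0.993, -0.002]
force: [1.1, 0.2, -1.0]
grip_width: 0.691
```

Request:
play_rows(
  plan=[
    [-1, 38, 0, 0, 0, 0, -1],
    [-1, 38, 0, 0, 0, 0, -1],
    [-1, 38, 0, 0, 0, 0, -1],
    [-1, 38, 0, 0, 0, 0, -1],
    [-1, 38, 0, 0, 0, 0, -1],
  ],
)

```text
time_s: 10.78
eef_pos: [463.9, 169.0, 75.8]
ee_rot: [0.004, 0.12, 0.993, -0.002]
force: [0.5, -0.5, 0.2]
grip_width: 0.691
```

```bash
python3 -c "from h import *;st([462.5,278.5,75])"
```

```text
t 10.78 pos [463.9 169.   75.8] turn [0.005 0.008 0.   ] jaw [0.24 0.97] F [ 0.5 -0.5  0.2] g 0.691 dq 1.01 [ -1.4 109.5  -0.8]
```

Request:
play_rows(
  plan=[
    [0, 34, 0, 0, 0, 0, -1],
    [0, 30, 0, 0, 0, 0, -1],
    [0, 18, 0, 0, 0, 0, -1],
    [0, 8, 0, 0, 0, 0, -1],
    [0, 0, 0, 0, 0, 0, -1],
  ],
)

```text
time_s: 11.2
eef_pos: [461.0, 270.1, 75.7]
ee_rot: [0.004, 0.116, 0.993, -0.002]
force: [0.8, -0.5, -0.2]
grip_width: 0.69
```

```bash
python3 -c "from h import *;st([462.5,278.5,75])"
```

```text
t 11.2 pos [461.  270.1  75.7] turn [0.004 0.008 0.   ] jaw [0.23 0.97] F [ 0.8 -0.5 -0.2] g 0.69 dq 0.012 [ 1.5  8.4 -0.7]
```

Request:
play_rows(
  plan=[
    [1.5, 8.5, -12, 0.004, 0.008, 0, -1],
    [0, 0, 0, 0, 0, 0, -1],
    [0, 0, -3, 0, 0, 0, -1],
  ],
)

```text
time_s: 11.45
eef_pos: [463.1, 276.6, 61.0]
ee_rot: [0.001, 0.117, 0.993, -0.0]
force: [0.6, -0.1, -1.1]
grip_width: 0.692
```

```bash
python3 - <<'E'
from h import *
st([462.5,278.5,25])
p=sense()["eef_pos"]; zo=p[2]+19
t=[]
for n,(u,v) in {'top':(188,275),'side':(356,152)}.items():
    c=optics.capture(n);w=36
    q=cv2.resize(c["img"][v-w:v+w,u-w:u+w],(400,400),interpolation=cv2.INTER_CUBIC);s=400/72
    for P,r,z,col in (((p[0],p[1]),30,zo+38,(0,255,0)),((462.5,278.5),30,52,(0,0,255)),((462.5,278.5),49,22,(0,0,255))):
        pts=[((proj(c,[P[0]+r*np.cos(a),P[1]+r*np.sin(a),z])-[u-w,v-w]+.5)*s).round().astype(int) for a in np.linspace(0,6.3,40)]
        for x in pts: cv2.circle(q,tuple(x.tolist()),1,col,-1)
    t.append(q)
cv2.imwrite("pics/p1.png",np.hstack(t))
E
```

```text
t 11.45 pos [463.1 276.6  61. ] turn [0.001 0.001 0.   ] jaw [0.23 0.97] F [ 0.6 -0.1 -1.1] g 0.692 dq 0.101 [ -0.6   1.9 -36. ]
```

View pics/p1.png

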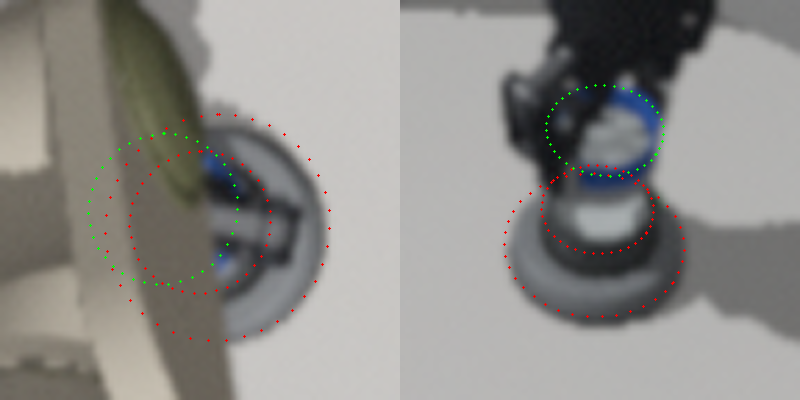

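Request:
play_rows(
  plan=[
    [-0.5, 2, -8, 0, 0, 0, -1],
    [0, 0, -8, 0, 0, 0, -1],
    [0, 0, 0, 0, 0, 0, -1],
  ],
)

```text
time_s: 11.8
eef_pos: [462.5, 276.7, 43.7]
ee_rot: [0.0, 0.118, 0.993, -0.001]
force: [0.1, -0.6, -0.8]
grip_width: 0.695
```

```bash
python3 -c "from h import *;st([462.5,278.5,25])"
```

```text
t 11.8 pos [462.5 276.7  43.7] turn [0.001 0.001 0.   ] jaw [0.23 0.97] F [ 0.1 -0.6 -0.8] g 0.695 dq 0.012 [ -0.    1.8 -18.7]
```

Request:
play_rows(
  plan=[
    [0, 1.5, -7, 0, 0, 0, -1],
    [0, 0, -4, 0, 0, 0, -1],
  ],
)

```text
time_s: 11.97
eef_pos: [462.8, 278.0, 32.2]
ee_rot: [0.001, 0.118, 0.993, -0.0]
force: [-1.3, 0.2, -0.7]
grip_width: 0.689
```

Request:
play_rows(
  plan=[
    [0, 0, -4, 0, 0, 0, -1],
  ],
)

```text
time_s: 12.05
eef_pos: [463.6, 278.6, 29.5]
ee_rot: [0.002, 0.118, 0.993, 0.0]
force: [-6.7, 4.2, 36.2]
grip_width: 0.689
```

Request:
play_rows(
  plan=[
    [0, 0, -3, 0, 0, 0, -1],
  ],
)

```text
time_s: 12.13
eef_pos: [464.0, 279.0, 28.8]
ee_rot: [0.002, 0.118, 0.993, 0.0]
force: [-16.2, -4.7, 42.4]
grip_width: 0.694
```

```bash
python3 -c "from h import *;st([462.5,278.5,25])"
```

```text
t 12.13 pos [464.  279.   28.8] turn [-0.     0.005  0.   ] jaw [0.23 0.97] F [-16.2  -4.7  42.4] g 0.694 dq 0.016 [-1.5 -0.5 -3.8]
```

Request:
play_rows(
  plan=[
    [-2.5, 0, 1, 0, 0, 0, -1],
    [0, 0, 0, 0, 0, 0, -1],
  ],
)

```text
time_s: 12.3
eef_pos: [462.2, 279.5, 31.0]
ee_rot: [0.004, 0.118, 0.993, 0.001]
force: [0.4, -0.2, -0.9]
grip_width: 0.692
```

Request:
play_rows(
  plan=[
    [0, 0, -2.5, 0, 0, 0, -1],
    [0, 0, -1, 0, 0, 0, -1],
  ],
)

```text
time_s: 12.47
eef_pos: [463.0, 280.4, 27.9]
ee_rot: [0.005, 0.118, 0.993, 0.002]
force: [-1.7, 4.0, 4.8]
grip_width: 0.688
```

```bash
python3 -c "from h import *;st([462.5,278.5,25])"
```

```text
t 12.47 pos [463.  280.4  27.9] turn [-0.003  0.01   0.   ] jaw [0.23 0.97] F [-1.7  4.   4.8] g 0.688 dq 0.025 [-0.5 -1.9 -2.9]
```

Request:
play_rows(
  plan=[
    [-1, -1, -2, -0.003, 0.01, 0, -1],
    [0, 0, -1.5, 0, 0, 0, -1],
  ],
)

```text
time_s: 12.63
eef_pos: [463.4, 281.6, 25.7]
ee_rot: [0.001, 0.118, 0.993, 0.002]
force: [-2.4, 5.0, 5.4]
grip_width: 0.691
```

```bash
python3 -c "from h import *;st([462.5,278.5,25])"
```

```text
t 12.63 pos [463.4 281.6  25.7] turn [-0.004  0.003  0.   ] jaw [0.24 0.97] F [-2.4  5.   5.4] g 0.691 dq 0.061 [-0.9 -3.1 -0.7]
```

Request:
play_rows(
  plan=[
    [0, 0, -2, 0, 0, 0, -1],
  ],
)

```text
time_s: 12.72
eef_pos: [463.7, 282.6, 24.1]
ee_rot: [0.002, 0.118, 0.993, 0.003]
force: [-2.7, 6.1, 7.2]
grip_width: 0.691
```

Request:
play_rows(
  plan=[
    [0, 0, 0, 0, 0, 0, 1],
    [0, 0, 0, 0, 0, 0, 1],
    [0, 0, 0, 0, 0, 0, 1],
  ],
)

```text
time_s: 12.97
eef_pos: [463.3, 282.4, 22.7]
ee_rot: [0.001, 0.118, 0.993, 0.003]
force: [-0.2, -0.0, -0.1]
grip_width: 1.002
```

```bash
python3 -c "from h import *;st([462.5,278.5,25])"
```

```text
t 12.97 pos [463.3 282.4  22.7] turn [-0.005  0.002  0.   ] jaw [0.23 0.97] F [-0.2 -0.  -0.1] g 1.002 dq 0.006 [-0.8 -3.9  2.3]
```

Request:
play_rows(
  plan=[
    [0, 0, 10, 0, 0, 0, 1],
    [0, 0, 25, 0, 0, 0, 1],
    [0, 0, 30, 0, 0, 0, 1],
    [5, -15, 10, 0, 0, 0, 1],
    [15, -34, 0, 0, 0, 0, 1],
  ],
)

```text
time_s: 13.38
eef_pos: [480.2, 234.7, 101.3]
ee_rot: [-0.001, 0.115, 0.993, 0.001]
force: [0.9, -0.4, -0.9]
grip_width: 0.999
```

Request:
play_rows(
  plan=[
    [15, -35, 0, 0, 0, 0, 1],
    [15, -35, 0, 0, 0, 0, 1],
    [15, -35, 0, 0, 0, 0, 1],
    [15, -35, 0, 0, 0, 0, 1],
    [15, -35, 0, 0, 0, 0, 1],
  ],
)

```text
time_s: 13.8
eef_pos: [557.6, 52.5, 106.9]
ee_rot: [0.002, 0.113, 0.994, 0.002]
force: [0.8, 0.1, 0.2]
grip_width: 0.999
```

```bash
cat >> h.py <<'E'
def look(k,roi,w=26,z=34):
  for n,(u,v) in roi.items():
    c=optics.capture(n)
    m=cmask(c["img"],k)[v-w:v+w,u-w:u+w];p=cv2.findNonZero(m)
    x,y,a,b=cv2.boundingRect(p);cen=np.array([x+a/2-.5+u-w,y+b/2-.5+v-w])
    e=cv2.fitEllipse(cv2.convexHull(p));ce=np.array(e[0])+[u-w,v-w]
    print(k,n,cen,a,b,onz(c,cen,z).round(1),onz(c,ce,z).round(1),np.round(e[1],1))
E
python3 -c "
from h import *;st([639.5,-128,-19])
look('blue',{'top':(186,277),'side':(356,148)},z=78)"
```

```text
t 13.8 pos [557.6  52.5 106.9] turn [-0.003  0.003  0.   ] jaw [0.22 0.97] F [0.8 0.1 0.2] g 0.999 dq 0.786 [  81.9 -180.5 -125.9]
blue top [183.5 279. ] 26 27 [459.3 281.   78. ] [460.6 281.3  78. ] [25.7 26.8]Traceback (most recent call last):
  File "<string>", line 3, in <module>
    look('blue',{'top':(186,277),'side':(356,148)},z=78)
    ~~~~^^^^^^^^^^^^^^^^^^^^^^^^^^^^^^^^^^^^^^^^^^^^^^^^
  File "h.py", line 28, in look
    e=cv2.fitEllipse(cv2.convexHull(p));ce=np.array(e[0])+[u-w,v-w]
                     ~~~~~~~~~~~~~~^^^
cv2.error: OpenCV(4.12.0) /io/opencv/modules/imgproc/src/convhull.cpp:143: error: (-215:Assertion failed) total >= 0 && (depth == CV_32F || depth == CV_32S) in function 'convexHull'
```

Request:
play_rows(
  plan=[
    [16, -35, -5, 0, 0, 0, 1],
    [16, -35, -10, 0, 0, 0, 1],
    [16, -35, -10, 0, 0, 0, 1],
    [16, -30, -10, 0, 0, 0, 1],
    [8, -15, 0, 0, 0, 0, 1],
  ],
)

```text
time_s: 14.32
eef_pos: [630.9, -102.6, 74.1]
ee_rot: [0.003, 0.114, 0.993, 0.001]
force: [-0.5, 0.0, -0.7]
grip_width: 1.002
```

Request:
play_rows(
  plan=[
    [0, 0, 0, 0, 0, 0, 1],
    [0, 0, 0, 0, 0, 0, 1],
  ],
)

```text
time_s: 14.48
eef_pos: [631.3, -105.9, 73.7]
ee_rot: [0.002, 0.116, 0.993, 0.001]
force: [-1.4, -0.2, -0.1]
grip_width: 1.001
```

```bash
python3 -c "
from h import *;st([639.5,-128,-19])
look('blue',{'side':(356,148)},z=78)"
```

```text
t 14.48 pos [ 631.3 -105.9   73.7] turn [-0.001  0.005  0.   ] jaw [0.23 0.97] F [-1.4 -0.2 -0.1] g 1.001 dq 0.026 [  8.2 -22.1 -92.7]
blue side [356.  146.5] 19 18 [461.9 282.1  78. ] [463.2 281.6  78. ] [17.6 20.3]
```

Request:
play_rows(
  plan=[
    [8, -22, -10, 0, 0.005, 0, 1],
    [0, 0, -10, 0, 0, 0, 1],
    [0, 0, 0, 0, 0, 0, 1],
  ],
)

```text
time_s: 14.78
eef_pos: [639.2, -124.1, 55.6]
ee_rot: [0.001, 0.114, 0.993, 0.001]
force: [0.1, 0.8, -0.1]
grip_width: 1.0
```

```bash
python3 -c "from h import *;st([639.5,-128,-19])"
```

```text
t 14.78 pos [ 639.2 -124.1   55.6] turn [-0.001  0.001  0.   ] jaw [0.23 0.97] F [ 0.1  0.8 -0.1] g 1.0 dq 0.035 [  0.3  -3.9 -74.6]
```

Request:
play_rows(
  plan=[
    [0, -3, -24, 0, 0, 0, 1],
    [0, 0, -24, 0, 0, 0, 1],
    [0, 0, -16, 0, 0, 0, 1],
    [0, 0, -6, 0, 0, 0, 1],
    [0, 0, 0, 0, 0, 0, 1],
  ],
)

```text
time_s: 15.2
eef_pos: [639.3, -120.8, -12.3]
ee_rot: [0.003, 0.111, 0.994, 0.0]
force: [-0.3, -0.4, 1.2]
grip_width: 1.0
```

```bash
python3 -c "from h import *;st([639.5,-128,-19])"
```

```text
t 15.2 pos [ 639.3 -120.8  -12.3] turn [-0.     0.005  0.   ] jaw [0.22 0.98] F [-0.3 -0.4  1.2] g 1.0 dq 0.019 [ 0.2 -7.2 -6.7]
```

Request:
play_rows(
  plan=[
    [0, -6.5, -7, 0, 0.005, 0, 1],
    [0, 0, -1, 0, 0, 0, 1],
    [0, 0, 0, 0, 0, 0, 1],
  ],
)

```text
time_s: 15.45
eef_pos: [640.4, -126.6, -17.8]
ee_rot: [0.001, 0.11, 0.994, -0.0]
force: [0.8, 0.1, 0.2]
grip_width: 1.002
```

```bash
python3 -c "from h import *;st([639.5,-128,-19])"
```

```text
t 15.45 pos [ 640.4 -126.6  -17.8] turn [0.001 0.003 0.   ] jaw [0.22 0.98] F [0.8 0.1 0.2] g 1.002 dq 0.009 [-0.9 -1.4 -1.2]
```

Request:
play_rows(
  plan=[
    [-1, -1, -1.5, 0, 0.003, 0, -1],
    [0, 0, 0, 0, 0, 0, -1],
    [0, 0, 0, 0, 0, 0, -1],
    [0, 0, 0, 0, 0, 0, -1],
    [0, 0, 0, 0, 0, 0, -1],
  ],
)

```text
time_s: 15.87
eef_pos: [640.4, -128.3, -16.8]
ee_rot: [0.002, 0.11, 0.994, -0.001]
force: [0.2, -0.2, -2.4]
grip_width: 0.694
```

```bash
python3 -c "from h import *;st([639.5,-128,-19])"
```

```text
t 15.87 pos [ 640.4 -128.3  -16.8] turn [0.002 0.003 0.   ] jaw [0.22 0.98] F [ 0.2 -0.2 -2.4] g 0.694 dq 0.001 [-0.9  0.3 -2.2]
```

Request:
play_rows(
  plan=[
    [0, 0, 15, 0, 0, 0, -1],
    [0, 0, 30, 0, 0, 0, -1],
    [0, 0, 35, 0, 0, 0, -1],
    [-8, 18, 30, 0, 0, 0, -1],
    [-15, 34, 12, 0, 0, 0, -1],
  ],
)

```text
time_s: 16.28
eef_pos: [614.3, -79.1, 103.7]
ee_rot: [-0.003, 0.113, 0.994, -0.0]
force: [1.4, 0.1, -1.6]
grip_width: 0.692
```

Request:
play_rows(
  plan=[
    [-15, 35, 0, 0, 0, 0, -1],
    [-15, 35, 0, 0, 0, 0, -1],
    [-15, 35, 0, 0, 0, 0, -1],
    [-15, 35, 0, 0, 0, 0, -1],
    [-15, 35, 0, 0, 0, 0, -1],
  ],
)

```text
time_s: 16.7
eef_pos: [536.7, 100.5, 108.4]
ee_rot: [0.001, 0.116, 0.993, -0.001]
force: [1.6, 1.0, -1.9]
grip_width: 0.692
```

Request:
play_rows(
  plan=[
    [-15, 35, 0, 0, 0, 0, -1],
    [-15, 35, 0, 0, 0, 0, -1],
    [-15, 35, 0, 0, 0, 0, -1],
  ],
)

```text
time_s: 16.95
eef_pos: [488.2, 210.1, 108.6]
ee_rot: [0.001, 0.116, 0.993, -0.0]
force: [0.4, -0.0, -1.3]
grip_width: 0.691
```

```bash
python3 -c "from h import *;st([463.5,281.5,105])"
```

```text
t 16.95 pos [488.2 210.1 108.6] turn [0.001 0.003 0.   ] jaw [0.23 0.97] F [ 0.4 -0.  -1.3] g 0.691 dq 0.893 [-24.7  71.4  -3.6]
```

Request:
play_rows(
  plan=[
    [-10, 28, 0, 0, 0, 0, -1],
    [-7, 20, 0, 0, 0, 0, -1],
    [-3, 8, 0, 0, 0, 0, -1],
    [0, 0, 0, 0, 0, 0, -1],
    [0, 0, 0, 0, 0, 0, -1],
  ],
)

```text
time_s: 17.37
eef_pos: [462.6, 274.3, 108.6]
ee_rot: [0.001, 0.112, 0.994, -0.0]
force: [-0.2, 0.4, -2.2]
grip_width: 0.686
```

```bash
python3 -c "from h import *;st([463.5,281.5,67])"
```

```text
t 17.37 pos [462.6 274.3 108.6] turn [0.001 0.001 0.   ] jaw [0.22 0.97] F [-0.2  0.4 -2.2] g 0.686 dq 0.006 [  0.9   7.2 -41.6]
```

Request:
play_rows(
  plan=[
    [1, 7, -12, 0, 0, 0, -1],
    [0, 0, -14, 0, 0, 0, -1],
    [0, 0, -10, 0, 0, 0, -1],
    [0, 0, 0, 0, 0, 0, -1],
  ],
)

```text
time_s: 17.7
eef_pos: [465.9, 278.5, 69.4]
ee_rot: [0.001, 0.115, 0.993, -0.0]
force: [0.4, -0.2, -1.9]
grip_width: 0.691
```

```bash
python3 -c "from h import *;st([463.5,281.5,65])"
```

```text
t 17.7 pos [465.9 278.5  69.4] turn [0.001 0.002 0.   ] jaw [0.23 0.97] F [ 0.4 -0.2 -1.9] g 0.691 dq 0.018 [-2.4  3.  -4.4]
```

Request:
play_rows(
  plan=[
    [-2.5, 3, -1, 0, 0, 0, -1],
    [0, 0, 0, 0, 0, 0, -1],
  ],
)

```text
time_s: 17.87
eef_pos: [463.6, 280.5, 67.3]
ee_rot: [0.0, 0.116, 0.993, -0.001]
force: [-0.8, 0.1, -0.8]
grip_width: 0.693
```

Request:
play_rows(
  plan=[
    [0, 0, -4, 0, 0, 0, -1],
    [0, 0, -2, 0, 0, 0, -1],
  ],
)

```text
time_s: 18.03
eef_pos: [464.3, 280.5, 61.8]
ee_rot: [0.001, 0.116, 0.993, -0.0]
force: [-0.5, 0.1, -1.9]
grip_width: 0.695
```

```bash
python3 -c "from h import *;st([463.5,281.5,57])"
```

```text
t 18.03 pos [464.3 280.5  61.8] turn [0.001 0.002 0.   ] jaw [0.23 0.97] F [-0.5  0.1 -1.9] g 0.695 dq 0.048 [-0.8  1.  -4.8]
```

Already 3–4 mm into the bore without contact.

Request:
play_rows(
  plan=[
    [-0.5, 0.5, -3, 0, 0, 0, -1],
    [0, 0, -1.5, 0, 0, 0, -1],
  ],
)

```text
time_s: 18.2
eef_pos: [464.0, 281.3, 57.4]
ee_rot: [0.002, 0.116, 0.993, -0.0]
force: [-2.5, 2.1, 0.8]
grip_width: 0.692
```

Request:
play_rows(
  plan=[
    [0, 0, -1.5, 0, 0, 0, -1],
  ],
)

```text
time_s: 18.28
eef_pos: [463.9, 281.7, 56.6]
ee_rot: [0.002, 0.116, 0.993, 0.0]
force: [-8.4, -1.4, 23.0]
grip_width: 0.694
```

```bash
python3 -c "from h import *;st([463.5,281.5,57])"
```

```text
t 18.28 pos [463.9 281.7  56.6] turn [-0.     0.003  0.   ] jaw [0.23 0.97] F [-8.4 -1.4 23. ] g 0.694 dq 0.006 [-0.4 -0.2  0.4]
```

Seated. Release, raise and head for red (484.5, 32).

Request:
play_rows(
  plan=[
    [0, 0, 0, 0, 0, 0, 1],
    [0, 0, 0, 0, 0, 0, 1],
    [0, 0, 0, 0, 0, 0, 1],
  ],
)

```text
time_s: 18.53
eef_pos: [464.4, 281.9, 57.2]
ee_rot: [0.002, 0.116, 0.993, 0.001]
force: [0.2, -1.2, 0.6]
grip_width: 0.998
```

Request:
play_rows(
  plan=[
    [0, 0, 10, 0, 0, 0, 1],
    [0, 0, 25, 0, 0, 0, 1],
    [0, 0, 30, 0, 0, 0, 1],
    [0, -15, 0, 0, 0, 0, 1],
    [3, -38, 0, 0, 0, 0, 1],
  ],
)

```text
time_s: 18.95
eef_pos: [466.7, 231.3, 127.3]
ee_rot: [0.003, 0.113, 0.994, 0.001]
force: [1.0, -1.0, -1.3]
grip_width: 1.001
```

Request:
play_rows(
  plan=[
    [4, -38, 0, 0, 0, 0, 1],
    [4, -38, -10, 0, 0, 0, 1],
    [4, -34, -20, 0, 0, 0, 1],
    [4, -30, -20, 0, 0, 0, 1],
    [2, -15, -5, 0, 0, 0, 1],
  ],
)

```text
time_s: 19.37
eef_pos: [487.6, 68.2, 78.2]
ee_rot: [0.01, 0.112, 0.994, 0.002]
force: [-0.2, 0.2, -0.4]
grip_width: 1.003
```

Request:
play_rows(
  plan=[
    [0, 0, 0, 0, 0, 0, 1],
    [0, 0, 0, 0, 0, 0, 1],
  ],
)

```text
time_s: 19.53
eef_pos: [487.8, 65.0, 78.4]
ee_rot: [0.01, 0.115, 0.993, 0.001]
force: [0.4, 0.0, 0.1]
grip_width: 1.001
```

```bash
python3 - <<'E'
from h import *
st([484.5,32,-19])
look('yellow',{'top':(183,274)},z=108)
try: look('yellow',{'side':(356,138)},z=108)
except Exception as e: print('occl')
E
```

```text
t 19.53 pos [487.8  65.   78.4] turn [-0.001  0.02   0.   ] jaw [0.23 0.97] F [0.4 0.  0.1] g 1.001 dq 0.025 [ -3.3 -33.  -97.4]
yellow top [181. 277.] 27 27 [461.7 278.8 108. ] [462.3 279.6 108. ] [26.  26.9]
yellow side [357.  140.5] 19 18 [464.1 280.2 108. ] [463.6 281.  108. ] [19.  19.3]
```

Request:
play_rows(
  plan=[
    [-2, -22, -15, 0, 0.02, 0, 1],
    [-1, -11, -10, 0, 0, 0, 1],
    [0, 0, 0, 0, 0, 0, 1],
  ],
)

```text
time_s: 19.88
eef_pos: [486.3, 35.8, 55.7]
ee_rot: [0.003, 0.111, 0.994, 0.0]
force: [0.0, -0.6, -0.1]
grip_width: 1.0
```

```bash
python3 -c "from h import *;st([484.5,32,-19])"
```

```text
t 19.88 pos [486.3  35.8  55.7] turn [-0.     0.005  0.   ] jaw [0.22 0.98] F [ 0.  -0.6 -0.1] g 1.0 dq 0.039 [ -1.8  -3.8 -74.7]
```

Request:
play_rows(
  plan=[
    [-1, -4, -20, 0, 0.005, 0, 1],
    [0, -1, -20, 0, 0, 0, 1],
    [0, 0, -15, 0, 0, 0, 1],
    [0, 0, -8, 0, 0, 0, 1],
    [0, 0, 0, 0, 0, 0, 1],
  ],
)

```text
time_s: 20.3
eef_pos: [488.2, 36.2, -4.7]
ee_rot: [0.004, 0.108, 0.994, 0.0]
force: [-0.7, 0.1, 0.2]
grip_width: 0.999
```

```bash
python3 -c "from h import *;st([484.5,32,-19])"
```

```text
t 20.3 pos [488.2  36.2  -4.7] turn [0.    0.008 0.   ] jaw [0.21 0.98] F [-0.7  0.1  0.2] g 0.999 dq 0.028 [ -3.7  -4.2 -14.3]
```

Request:
play_rows(
  plan=[
    [-4, -4, -10, 0, 0.008, 0, 1],
    [0, 0, -3, 0, 0, 0, 1],
    [0, 0, 0, 0, 0, 0, 1],
  ],
)

```text
time_s: 20.55
eef_pos: [485.2, 33.4, -16.6]
ee_rot: [0.001, 0.106, 0.994, -0.0]
force: [0.4, 0.2, 0.5]
grip_width: 1.004
```

```bash
python3 -c "from h import *;st([484.5,32,-19])"
```

```text
t 20.55 pos [485.2  33.4 -16.6] turn [0.001 0.003 0.   ] jaw [0.21 0.98] F [0.4 0.2 0.5] g 1.004 dq 0.01 [-0.7 -1.4 -2.4]
```

Request:
play_rows(
  plan=[
    [-0.5, -1.5, -2, 0, 0.003, 0, -1],
    [0, 0, 0, 0, 0, 0, -1],
    [0, 0, 0, 0, 0, 0, -1],
    [0, 0, 0, 0, 0, 0, -1],
    [0, 0, 0, 0, 0, 0, -1],
  ],
)

```text
time_s: 20.97
eef_pos: [485.7, 31.7, -16.9]
ee_rot: [0.001, 0.107, 0.994, -0.0]
force: [-0.3, -0.0, -2.1]
grip_width: 0.688
```

```bash
python3 -c "from h import *;st([484.5,32,-19])"
```

```text
t 20.97 pos [485.7  31.7 -16.9] turn [0.001 0.002 0.   ] jaw [0.21 0.98] F [-0.3 -0.  -2.1] g 0.688 dq 0.005 [-1.2  0.3 -2.1]
```

Request:
play_rows(
  plan=[
    [0, 0, 15, 0, 0, 0, -1],
    [0, 0, 30, 0, 0, 0, -1],
    [0, 0, 38, 0, 0, 0, -1],
    [0, 0, 38, 0, 0, 0, -1],
    [-2, 20, 25, 0, 0, 0, -1],
  ],
)

```text
time_s: 21.38
eef_pos: [478.8, 50.6, 129.4]
ee_rot: [-0.006, 0.108, 0.994, -0.0]
force: [0.6, 0.3, -0.8]
grip_width: 0.688
```

Request:
play_rows(
  plan=[
    [-3, 38, 0, 0, 0, 0, -1],
    [-3, 38, 0, 0, 0, 0, -1],
    [-3, 38, 0, 0, 0, 0, -1],
    [-3, 38, 0, 0, 0, 0, -1],
    [-2, 30, 0, 0, 0, 0, -1],
  ],
)

```text
time_s: 21.8
eef_pos: [467.0, 236.9, 137.5]
ee_rot: [0.002, 0.112, 0.994, 0.0]
force: [0.5, -0.4, -1.1]
grip_width: 0.688
```

```bash
python3 -c "from h import *;st([464,281.5,135])"
```

```text
t 21.8 pos [467.  236.9 137.5] turn [-0.     0.004  0.   ] jaw [0.22 0.97] F [ 0.5 -0.4 -1.1] g 0.688 dq 0.728 [-3.  44.6 -2.5]
```

Request:
play_rows(
  plan=[
    [-1, 22, 0, 0, 0, 0, -1],
    [-1, 14, 0, 0, 0, 0, -1],
    [0, 5, 0, 0, 0, 0, -1],
    [0, 0, -5, 0, 0, 0, -1],
    [0, 0, 0, 0, 0, 0, -1],
  ],
)

```text
time_s: 22.22
eef_pos: [462.3, 285.0, 131.4]
ee_rot: [0.001, 0.109, 0.994, 0.0]
force: [-0.4, -0.3, -1.3]
grip_width: 0.687
```

```bash
python3 -c "from h import *;st([464,281.5,100])"
```

```text
t 22.22 pos [462.3 285.  131.4] turn [-0.001  0.003  0.   ] jaw [0.22 0.98] F [-0.4 -0.3 -1.3] g 0.687 dq 0.018 [  1.7  -3.5 -31.4]
```

Request:
play_rows(
  plan=[
    [1, -3.5, -12, 0, 0.003, 0, -1],
    [0, 0, -12, 0, 0, 0, -1],
    [0, 0, -6, 0, 0, 0, -1],
    [0, 0, 0, 0, 0, 0, -1],
  ],
)

```text
time_s: 22.55
eef_pos: [464.2, 277.3, 100.0]
ee_rot: [-0.0, 0.111, 0.994, -0.0]
force: [0.6, 0.1, -2.1]
grip_width: 0.684
```

```bash
python3 -c "from h import *;st([464,281.5,98])"
```

```text
t 22.55 pos [464.2 277.3 100. ] turn [ 0.    -0.001  0.   ] jaw [0.22 0.98] F [ 0.6  0.1 -2.1] g 0.684 dq 0.019 [-0.2  4.2 -2. ]
```

Request:
play_rows(
  plan=[
    [-0.5, 4, -2, 0, 0, 0, -1],
    [0, 0, 0, 0, 0, 0, -1],
  ],
)

```text
time_s: 22.72
eef_pos: [464.2, 280.3, 98.3]
ee_rot: [-0.0, 0.112, 0.994, -0.0]
force: [-0.0, 0.4, -1.6]
grip_width: 0.691
```

Request:
play_rows(
  plan=[
    [0, 0, -4, 0, 0, 0, -1],
    [0, 0, -2, 0, 0, 0, -1],
  ],
)

```text
time_s: 22.88
eef_pos: [464.8, 280.4, 93.0]
ee_rot: [0.001, 0.112, 0.994, 0.0]
force: [-0.2, -0.0, -2.5]
grip_width: 0.685
```

```bash
python3 -c "from h import *;st([464,281.5,87])"
```

```text
t 22.88 pos [464.8 280.4  93. ] turn [-0.     0.001  0.   ] jaw [0.22 0.97] F [-0.2 -0.  -2.5] g 0.685 dq 0.048 [-0.8  1.1 -6. ]
```

Request:
play_rows(
  plan=[
    [-1, 0.5, -3, 0, 0, 0, -1],
    [0, 0, -2, 0, 0, 0, -1],
  ],
)

```text
time_s: 23.05
eef_pos: [464.0, 281.0, 87.9]
ee_rot: [0.001, 0.112, 0.994, 0.0]
force: [-0.1, -0.4, -1.7]
grip_width: 0.691
```

Request:
play_rows(
  plan=[
    [0, 0, -1.5, 0, 0, 0, -1],
  ],
)

```text
time_s: 23.13
eef_pos: [464.1, 281.1, 86.5]
ee_rot: [0.001, 0.112, 0.994, 0.0]
force: [-1.4, -1.9, 18.5]
grip_width: 0.691
```

```bash
python3 -c "from h import *;st([464,281.5,87])"
```

```text
t 23.13 pos [464.1 281.1  86.5] turn [-0.     0.003  0.   ] jaw [0.22 0.98] F [-1.4 -1.9 18.5] g 0.691 dq 0.03 [-0.1  0.4  0.5]
```

Request:
play_rows(
  plan=[
    [0, 0, 0, 0, 0, 0, 1],
    [0, 0, 0, 0, 0, 0, 1],
    [0, 0, 0, 0, 0, 0, 1],
  ],
)

```text
time_s: 23.38
eef_pos: [464.4, 281.3, 86.8]
ee_rot: [0.002, 0.112, 0.994, 0.001]
force: [-1.0, -0.2, 0.1]
grip_width: 1.0
```

Request:
play_rows(
  plan=[
    [0, 0, 10, 0, 0, 0, 1],
    [0, 0, 25, 0, 0, 0, 1],
    [0, 0, 30, 0, 0, 0, 1],
    [10, -10, 0, 0, 0, 0, 1],
    [27, -26, 0, 0, 0, 0, 1],
  ],
)

```text
time_s: 23.8
eef_pos: [498.6, 247.9, 157.6]
ee_rot: [0.001, 0.109, 0.994, 0.001]
force: [0.3, -0.1, -0.2]
grip_width: 1.0
```

Request:
play_rows(
  plan=[
    [27, -26, 0, 0, 0, 0, 1],
    [27, -26, -10, 0, 0, 0, 1],
    [27, -26, -20, 0, 0, 0, 1],
    [22, -21, -25, 0, 0, 0, 1],
    [10, -10, -15, 0, 0, 0, 1],
  ],
)

```text
time_s: 24.22
eef_pos: [620.6, 132.0, 95.3]
ee_rot: [0.01, 0.108, 0.994, 0.003]
force: [-1.6, -0.8, -0.1]
grip_width: 1.001
```

Request:
play_rows(
  plan=[
    [0, 0, 0, 0, 0, 0, 1],
    [0, 0, 0, 0, 0, 0, 1],
  ],
)

```text
time_s: 24.38
eef_pos: [621.4, 128.5, 92.5]
ee_rot: [0.008, 0.11, 0.994, 0.002]
force: [-0.4, 1.0, 1.0]
grip_width: 0.999
```

```bash
python3 - <<'E'
from h import *
st([626,129.5,-10])
for n,r in (('top',(180,272)),('side',(357,131))):
  try: look('red',{n:r},z=138)
  except Exception as e: print('occl')
E
```

```text
t 24.38 pos [621.4 128.5  92.5] turn [-0.003  0.016  0.   ] jaw [0.22 0.98] F [-0.4  1.   1. ] g 0.999 dq 0.025 [   4.6    1.  -102.5]
red top [175. 276.] 23 27 [461.8 283.9 138. ] [461.6 279.6 138. ] [26.6 27.3]
occl
```

Request:
play_rows(
  plan=[
    [4, 0, -20, -0.003, 0.016, 0, 1],
    [0, 0, -25, 0, 0, 0, 1],
    [0, 0, -18, 0, 0, 0, 1],
    [0, 0, 0, 0, 0, 0, 1],
  ],
)

```text
time_s: 24.82
eef_pos: [625.7, 134.1, 35.9]
ee_rot: [0.006, 0.107, 0.994, 0.001]
force: [-0.0, 0.3, -1.2]
grip_width: 1.001
```

```bash
python3 -c "from h import *;st([626,129.5,-10])"
```

```text
t 24.82 pos [625.7 134.1  35.9] turn [-0.     0.012  0.   ] jaw [0.21 0.98] F [-0.   0.3 -1.2] g 1.001 dq 0.056 [  0.3  -4.6 -45.9]
```

Request:
play_rows(
  plan=[
    [0, -4, -18, 0, 0.012, 0, 1],
    [0, -1, -18, 0, 0, 0, 1],
    [0, 0, -4, 0, 0, 0, 1],
    [0, 0, 0, 0, 0, 0, 1],
  ],
)

```text
time_s: 25.15
eef_pos: [627.1, 133.1, 2.7]
ee_rot: [0.004, 0.104, 0.995, 0.001]
force: [-0.1, -0.0, 0.9]
grip_width: 1.002
```

```bash
python3 -c "from h import *;st([626,129.5,-10])"
```

```text
t 25.15 pos [627.1 133.1   2.7] turn [-0.001  0.008  0.   ] jaw [0.21 0.98] F [-0.1 -0.   0.9] g 1.002 dq 0.02 [ -1.1  -3.6 -12.7]
```

Request:
play_rows(
  plan=[
    [-1, -4, -10, 0, 0.008, 0, 1],
    [0, 0, -2, 0, 0, 0, 1],
    [0, 0, -1, 0, 0, 0, 1],
  ],
)

```text
time_s: 25.4
eef_pos: [627.7, 130.1, -6.4]
ee_rot: [0.003, 0.103, 0.995, 0.001]
force: [-0.2, -0.6, 0.6]
grip_width: 0.999
```

```bash
python3 - <<'E'
from h import *
st([626,129.5,-10])
c=optics.capture("side");u,v=378,220;w=40
q=cv2.resize(c["img"][v-w:v+w,u-w:u+w],(480,480),interpolation=cv2.INTER_CUBIC)
u,v=356,135
r=cv2.resize(c["img"][v-w:v+w,u-w:u+w],(320,320),interpolation=cv2.INTER_CUBIC)
r=np.vstack([r,np.zeros((160,320,3),np.uint8)])
cv2.imwrite("pics/l1.png",np.hstack([q,r]))
E
```

```text
t 25.4 pos [627.7 130.1  -6.4] turn [-0.001  0.006  0.   ] jaw [0.21 0.98] F [-0.2 -0.6  0.6] g 0.999 dq 0.018 [-1.7 -0.6 -3.6]
```

View pics/l1.png

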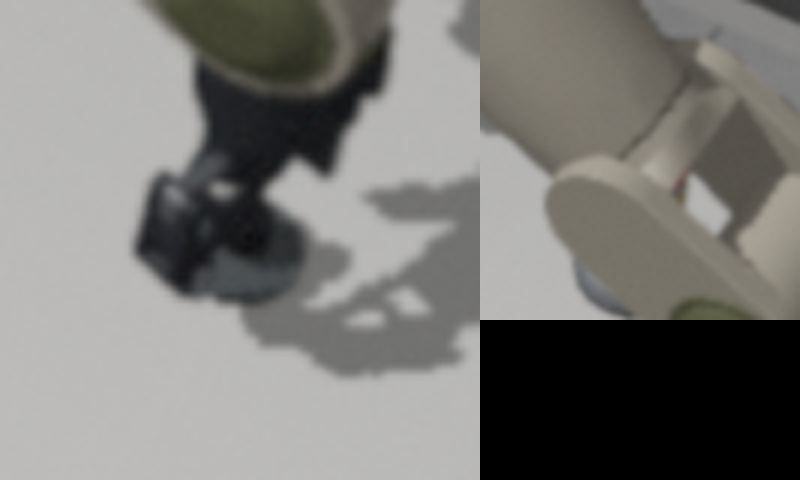

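Request:
play_rows(
  plan=[
    [-1.5, -0.5, -2.5, 0, 0.006, 0, -1],
    [0, 0, -1, 0, 0, 0, -1],
    [0, 0, 0, 0, 0, 0, -1],
    [0, 0, 0, 0, 0, 0, -1],
    [0, 0, 0, 0, 0, 0, -1],
  ],
)

```text
time_s: 25.87
eef_pos: [626.5, 129.4, -9.2]
ee_rot: [0.0, 0.103, 0.995, 0.001]
force: [0.3, 1.0, 0.5]
grip_width: 0.298
```

Request:
play_rows(
  plan=[
    [0, 0, 0, 0, 0, 0, -1],
    [0, 0, 0, 0, 0, 0, -1],
    [0, 0, 0, 0, 0, 0, -1],
  ],
)

```text
time_s: 26.12
eef_pos: [626.6, 129.4, -9.0]
ee_rot: [0.0, 0.103, 0.995, 0.001]
force: [0.3, 0.2, 0.5]
grip_width: 0.267
```

```bash
python3 -c "from h import *;st([626,129.5,-10])"
```

```text
t 26.12 pos [626.6 129.4  -9. ] turn [-0.001  0.001  0.   ] jaw [0.21 0.98] F [0.3 0.2 0.5] g 0.267 dq 0.001 [-0.6  0.1 -1. ]
```

Request:
play_rows(
  plan=[
    [0, 0, 12, 0, 0, 0, -1],
    [0, 0, 30, 0, 0, 0, -1],
    [0, 0, 38, 0, 0, 0, -1],
    [0, 0, 38, 0, 0, 0, -1],
    [0, 0, 38, 0, 0, 0, -1],
  ],
)

```text
time_s: 26.53
eef_pos: [620.0, 129.2, 145.9]
ee_rot: [-0.009, 0.104, 0.995, -0.0]
force: [0.1, 0.8, -0.0]
grip_width: 0.267
```

Request:
play_rows(
  plan=[
    [-10, 10, 25, 0, 0, 0, -1],
    [-25, 24, 0, 0, 0, 0, -1],
    [-28, 26, 0, 0, 0, 0, -1],
    [-28, 26, 0, 0, 0, 0, -1],
    [-28, 26, 0, 0, 0, 0, -1],
  ],
)

```text
time_s: 26.95
eef_pos: [503.7, 239.3, 187.1]
ee_rot: [0.002, 0.108, 0.994, 0.001]
force: [0.4, 0.4, -1.5]
grip_width: 0.268
```

```bash
python3 -c "from h import *;st([464,281.5,170])"
```

```text
t 26.95 pos [503.7 239.3 187.1] turn [-0.002  0.005  0.   ] jaw [0.22 0.98] F [ 0.4  0.4 -1.5] g 0.268 dq 0.706 [-39.7  42.2 -17.1]
```

Request:
play_rows(
  plan=[
    [-15, 18, 0, 0, 0, 0, -1],
    [-10, 12, -5, 0, 0, 0, -1],
    [-2, 4, -5, 0, 0, 0, -1],
    [0, 0, 0, 0, 0, 0, -1],
    [0, 0, 0, 0, 0, 0, -1],
  ],
)

```text
time_s: 27.37
eef_pos: [470.2, 279.0, 182.1]
ee_rot: [0.004, 0.105, 0.994, 0.003]
force: [-0.5, 0.2, -1.3]
grip_width: 0.267
```

```bash
python3 -c "from h import *;st([464,281.5,140])"
```

```text
t 27.37 pos [470.2 279.  182.1] turn [-0.005  0.009  0.   ] jaw [0.21 0.98] F [-0.5  0.2 -1.3] g 0.267 dq 0.005 [ -6.2   2.5 -42.1]
```

Request:
play_rows(
  plan=[
    [-6, 2.5, -12, -0.005, 0.009, 0, -1],
    [0, 0, -15, 0, 0, 0, -1],
    [0, 0, -10, 0, 0, 0, -1],
    [0, 0, 0, 0, 0, 0, -1],
  ],
)

```text
time_s: 27.7
eef_pos: [465.9, 278.9, 142.4]
ee_rot: [-0.0, 0.107, 0.994, -0.001]
force: [-0.0, 0.5, -1.3]
grip_width: 0.265
```

```bash
python3 -c "from h import *;st([464,281.5,137])"
```

```text
t 27.7 pos [465.9 278.9 142.4] turn [ 0.002 -0.001  0.   ] jaw [0.21 0.98] F [-0.   0.5 -1.3] g 0.265 dq 0.015 [-1.9  2.6 -5.4]
```

Request:
play_rows(
  plan=[
    [-2, 2.5, -3, 0, 0, 0, -1],
    [0, 0, 0, 0, 0, 0, -1],
  ],
)

```text
time_s: 27.87
eef_pos: [464.0, 280.7, 138.4]
ee_rot: [-0.001, 0.108, 0.994, -0.001]
force: [0.9, -0.0, -1.1]
grip_width: 0.262
```

```bash
python3 - <<'E'
from h import *
st([464,281.5,135])
p=sense()["eef_pos"]; t=[]
for n,(u,v) in {'top':(178,268),'side':(357,130)}.items():
    c=optics.capture(n);w=36
    q=cv2.resize(c["img"][v-w:v+w,u-w:u+w],(400,400),interpolation=cv2.INTER_CUBIC);s=400/72
    for P,r,z,col in (((p[0],p[1]),30,p[2]+9+15,(0,255,0)),((463,280.5),30,142,(0,0,255))):
        for a in np.linspace(0,6.3,40):
            x=((proj(c,[P[0]+r*np.cos(a),P[1]+r*np.sin(a),z])-[u-w,v-w]+.5)*s).round().astype(int)
            cv2.circle(q,tuple(x.tolist()),1,col,-1)
    t.append(q)
cv2.imwrite("pics/l2.png",np.hstack(t))
E
```

```text
t 27.87 pos [464.  280.7 138.4] turn [ 0.002 -0.003  0.   ] jaw [0.21 0.98] F [ 0.9 -0.  -1.1] g 0.262 dq 0.022 [-0.   0.8 -3.4]
```

View pics/l2.png

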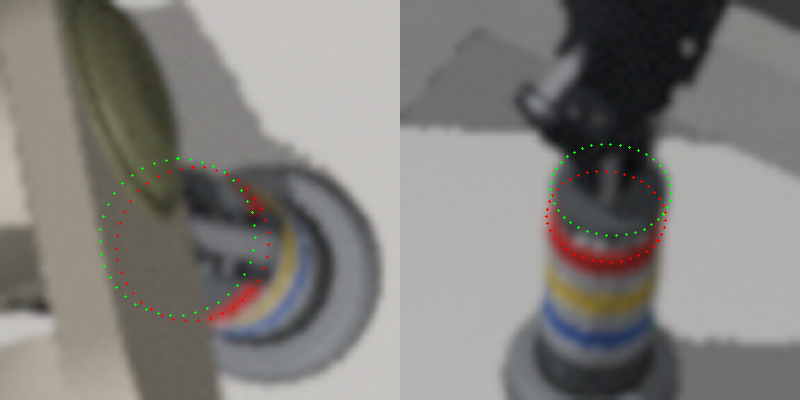

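Request:
play_rows(
  plan=[
    [0, 0.5, -5, 0, -0.003, 0, -1],
    [0, 0, -3, 0, 0, 0, -1],
  ],
)

```text
time_s: 28.13
eef_pos: [465.5, 281.5, 132.2]
ee_rot: [0.003, 0.108, 0.994, -0.0]
force: [0.1, -1.0, -1.4]
grip_width: 0.264
```

Request:
play_rows(
  plan=[
    [0, 0, -2, 0, 0, 0, -1],
  ],
)

```text
time_s: 28.22
eef_pos: [465.5, 281.5, 130.1]
ee_rot: [0.003, 0.108, 0.994, -0.0]
force: [-0.8, -0.3, -0.9]
grip_width: 0.265
```

```bash
python3 -c "from h import *;st([464,281.3,125])"
```

```text
t 28.22 pos [465.5 281.5 130.1] turn [0.001 0.006 0.   ] jaw [0.21 0.98] F [-0.8 -0.3 -0.9] g 0.265 dq 0.065 [-1.5 -0.2 -5.1]
```

Request:
play_rows(
  plan=[
    [-1.5, 0, -2.5, 0, 0.006, 0, -1],
    [0, 0, -1.5, 0, 0, 0, -1],
  ],
)

```text
time_s: 28.38
eef_pos: [463.9, 281.5, 125.7]
ee_rot: [-0.0, 0.108, 0.994, -0.0]
force: [-0.4, -0.3, -0.2]
grip_width: 0.261
```

Request:
play_rows(
  plan=[
    [0, 0, -1.5, 0, 0, 0, -1],
  ],
)

```text
time_s: 28.47
eef_pos: [464.2, 281.7, 124.7]
ee_rot: [0.0, 0.108, 0.994, -0.0]
force: [-3.6, -2.0, 17.5]
grip_width: 0.266
```

```bash
python3 -c "from h import *;st([464,281.3,125])"
```

```text
t 28.47 pos [464.2 281.7 124.7] turn [0. 0. 0.] jaw [0.21 0.98] F [-3.6 -2.  17.5] g 0.266 dq 0.023 [-0.2 -0.4  0.3]
```

Request:
play_rows(
  plan=[
    [0, 0, 0, 0, 0, 0, 1],
    [0, 0, 0, 0, 0, 0, 1],
    [0, 0, 0, 0, 0, 0, 1],
    [0, 0, 0, 0, 0, 0, 1],
    [0, 0, 0, 0, 0, 0, 1],
  ],
)

```text
time_s: 28.88
eef_pos: [464.6, 281.8, 125.0]
ee_rot: [0.001, 0.108, 0.994, 0.0]
force: [-0.6, 0.8, -1.3]
grip_width: 0.957
```

Request:
play_rows(
  plan=[
    [0, 0, 10, 0, 0, 0, 1],
    [0, 0, 25, 0, 0, 0, 1],
    [0, 0, 30, 0, 0, 0, 1],
    [0, -20, 10, 0, 0, 0, 1],
    [0, -35, 0, 0, 0, 0, 1],
  ],
)

```text
time_s: 29.3
eef_pos: [463.1, 228.9, 204.6]
ee_rot: [-0.0, 0.105, 0.994, -0.0]
force: [1.1, -0.3, 0.6]
grip_width: 1.0
```

Request:
play_rows(
  plan=[
    [0, -38, 0, 0, 0, 0, 1],
    [0, -38, 0, 0, 0, 0, 1],
    [0, -38, 0, 0, 0, 0, 1],
    [0, -38, 0, 0, 0, 0, 1],
    [0, -30, 0, 0, 0, 0, 1],
  ],
)

```text
time_s: 29.72
eef_pos: [462.3, 40.4, 210.5]
ee_rot: [0.004, 0.102, 0.995, 0.0]
force: [0.6, -0.1, 0.4]
grip_width: 0.997
```

Request:
play_rows(
  plan=[
    [0, -15, 0, 0, 0, 0, 1],
    [0, -5, 0, 0, 0, 0, 1],
    [0, 0, 0, 0, 0, 0, 1],
    [0, 0, 0, 0, 0, 0, 1],
  ],
)

```text
time_s: 30.05
eef_pos: [462.4, 14.7, 213.3]
ee_rot: [0.006, 0.106, 0.994, -0.0]
force: [0.8, -0.2, -0.3]
grip_width: 0.999
```

```bash
python3 - <<'E'
from h import *
st()
t=[]
for n,(u,v) in {'top':(178,270),'side':(357,130)}.items():
    c=optics.capture(n);w=36
    q=cv2.resize(c["img"][v-w:v+w,u-w:u+w],(400,400),interpolation=cv2.INTER_CUBIC);s=400/72
    for r,z,col in ((30,149,(0,255,0)),(12,179,(0,0,255))):
        for a in np.linspace(0,6.3,30):
            x=((proj(c,[463+r*np.cos(a),280.5+r*np.sin(a),z])-[u-w,v-w]+.5)*s).round().astype(int)
            cv2.circle(q,tuple(x.tolist()),1,col,-1)
    t.append(q)
cv2.imwrite("pics/f1.png",np.hstack(t))
E
```

```text
t 30.05 pos [462.4  14.7 213.3] turn [0.001 0.011 0.   ] jaw [0.21 0.98] F [ 0.8 -0.2 -0.3] g 0.999 dq 0.008
```

View pics/f1.png

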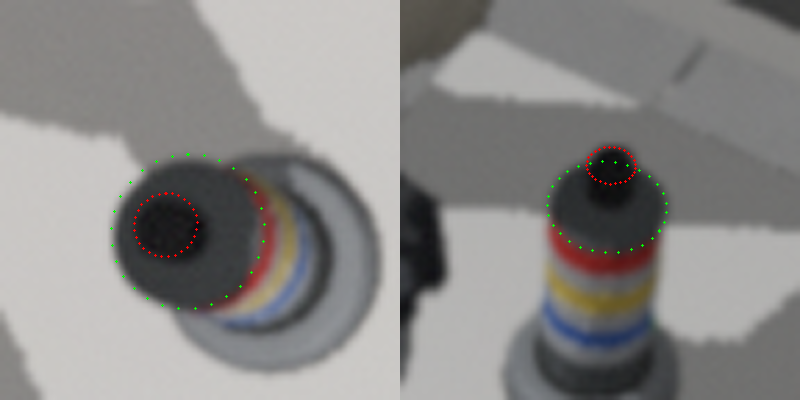

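The stack is straight: in both views the lid disc and knob match the outlines predicted for a seated lid, to about 1 px. The arm is clear, so I'm handing in.

```bash
python3 -c "
from rig import ctrl;print(ctrl.finish_job())"
```

```text
the job is handed in; nothing more can be done
None
```

The stack is built and handed in: blue on the pan, then yellow, red and the lid, one at a time, at about 30 s of the 106 s allowed. The hand-in gives no verdict.

**Height offset:** My first grasp closed above the blue sieve and missed, without moving it. Touching the table showed the measured tool height reads about 30 mm too low, so I corrected every height by that. The horizontal readings agreed with the cameras.

**Seating:** All four pieces stopped within about 1 mm of their calculated seated height. Blue first caught on its taper about 4 mm into the pan, with roughly 45 N at the wrist, and went home after a 2 mm sideways correction. The other three went in without catching.

**Final checks:** In both cameras the lid's disc and knob matched the outlines predicted for a fully seated stack, and the tower looked straight. After release, blue and yellow each measured within about 2 mm of the stack axis. The views disagreed by 2–3 mm in x, about the calibration error. Red was partly hidden by the arm, so only the final picture and its height confirm it.

**Bystanders:** I never moved toward the scoop, cup or star knob, but I did not measure their positions again at the end.

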